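Press a sample capsule shut in the locking bench press

ROBOT

A 6-joint arm with a two-finger parallel gripper is mounted at the origin on a cart in front of the work surface, level with it; the furniture and walls round the work are solid. World frame = base frame: x ahead of the robot, y to its left, z up, the work surface at z = 0. Lengths are in m, angles in degrees, forces in N, time in s.
With the tool pointing down it reaches from about 0.35 to 0.875 m from the base axis. Payload 4.2 kg.
Tool frame: the origin (TCP) lies midway between the tips of the shut fingers; the grasp point (between the pads) lies r.grasp_offset behind it (r.grasp_offset is the distance from the TCP to the grasp point, in m); z points along the fingers, y is the direction in which the jaws open and shut (so a half turn about z gives the same grasp; the last joint's range is limited). The gripper opens to 87 mm and grips with 3 to 60 N. Pads are 19 mm wide; open, the fingers measure 117 mm over their backs; the gripper's body (75 mm by 190 mm) begins 51 mm behind the grasp point.
Start: joints at [91.65, 22.042, 0.453, 0, -68.411, -14.817], TCP at [0.142, 0.609, 0.223] pointing down, gripper open.
Joint ranges: [-179.83, 179.83], [-69.29, 118.12], [-61.27, 80.66], [-181.25, 117.63], [-171.15, -9.14], [-177.46, 177.46]. Speed limits (degrees/s): [159.86, 159.86, 180, 180, 180, 180].

INTERFACE

Orientations are given as a 3x3 rotation matrix whose columns are the frame's x, y, z axes.
In Python, from station import sense, optics, r gives the robot as it stands. The module is installed in compiled form; this text tells all that it offers.
- The arm moves only by the tool servo_tool, never from a script. Its argument "deltas" is a list of rows, each an object with "slide": the shift along the tool's x, y, z in units of 25 mm (1.0 is 25 mm), a list of three; "spin": the turn about the tool's z in units of 8 degrees (1.0 is 8 degrees). A call has 1 to 10 rows; each row shifts and turns the pose as measured when the row begins, along the tool's axes as they then stand; what a row does not reach is not made up. A row lasts 1/10 s, in which the tool goes at most 50 mm and 8.59 degrees, less where a joint would pass 70% of its speed; a pose out of reach is approached as far as the arm can. A call is refused whole if a number of a shift passes 1 or a number of a turn 1, either way. A call with a gripper value outside its range is refused whole. "gripper" is the closure in counts, from 0 (fully open) to 255 (shut), set as the call begins (left out, the last holds). The fingers move at their own pace and stop on an object; the grip force is fixed at half the most. Time passes only in rows, so rows that do not move let the fingers close. It gives the time, the measured TCP pose, the force and the opening at its end, in the units of the state.
- sense(): the state, without advancing time (a new reading comes with each control period).
- optics.capture(name): name is "scene" or "top" or "wrist"; returns a dict with "frame" (400x640x3 uint8, red, green, blue), "camera_matrix" (3x3 intrinsics, pixels), "eye" and "rotation" of the camera in the world. Camera axes: x right, y down, z forward; pixel columns grow to the right and rows downward; lengths in m; the calibration is good to about 2 mm. A picture is of the moment at which its call begins. There is no depth.
- r.finish_job(): hands the job in, once; it reports no verdict.
The state is a dict: "time_s": time; "joints": joint angles; "joint_velocities": joint speeds; "effort": joint torques, N m; "tcp_pos": TCP position; "ee_rot": TCP orientation; "wrist_force": force on the tool from outside, world axes, zero at the start; "moment": the same for the moment, N m; "gripper_width": opening from 0.0 (shut) to 1.0 (fully open).
Only numpy, scipy, OpenCV 4.12 (cv2) and the standard library are available. Lean on these libraries where they do the work, as an engineer would, in place of code of your own. Each camera call takes 0.05 s, during which the arm holds its last target.

TASK

The sample capsule lying between the jaws of the plier-type bench press has its push-in cap standing a few millimetres out. Squeeze the two handles together until they snap over centre and stay locked by themselves, so that the cap is pressed fully home; let go, then pull the release lever so that the jaws spring open again, take the closed capsule out and lay it (do not drop it) in the white tub. The press only stands on its rubber feet: squeeze both handles evenly by feel and not harder than it needs, so that it does not shift by more than a few millimetres, and leave the other things alone.

Things in the scene. Friction and masses are not known exactly. Their poses are not given: they have to be found in the camera images.
- press: Press: locking pliers with C-jaws lying flat on a dark base plate on rubber feet; loose, 1.6 kg, a side force of 8 to 11 N makes it slide. Origin on the bench under the pliers; x from handles to jaws, y to the fixed handle, z up. Base x -75..+95, y -65..+65 mm, top z = 15 mm; plier parts centred at z = 55, top 68 mm. Behind the fixed handle: a screw knob, 15 mm dia, at y = 18, back to x = -122 mm.
- fixed_grip (a point): Middle of the fixed handle (bar 11 mm wide in y, 14 mm high), at press x = -90, y = 18, z = 55 mm, where it can be squeezed; behind the base, so it is free below. Outer face 5.5 mm from here to press +y.
- handle_grip (a point): Middle of the moving handle (11 mm wide, 14 mm high, ends at x = -124 mm) opposite fixed_grip; outer face 6 mm from here to press -y. At press y = -36 mm open (66 mm over both handles), y = -7 mm locked (37 mm over both); only this handle moves. Closing takes about 8 N, up to 19 N half-way as the cap goes in, then gives way over centre to a hard stop; a grip of 25 N is enough.
- press_handle (a joint): Angle of the moving handle against the jaw: 0 open (spring return), about 0.48 rad on centre, 0.53 to 0.55 rad when locked against its stop. Below centre it springs open by itself when let go.
- press_lever (a joint): Release lever, a thin lightly sprung strip between the handles, hinged on the moving one: 0 at rest, up to 0.24 rad pulled towards press -y. At about 0.12 to 0.2 rad (1 to 3 N at the tail) it has pushed the locked pliers back over centre and they spring open.
- lever_tail (a point): Tail of the release lever, 4.5 mm thick, 14 mm high, sticking out behind both handles; its middle is at press x = -138, z = 55 mm, the tail ends 8 mm further back. At press y = -37 mm when open, +8 mm when locked; pull it towards press -y. When the pliers have sprung open with the lever still pulled it is at y = -49 mm.
- capsule: Aluminium cylinder 24 mm dia, 40 mm long, about 70 g; origin at its centre, axis along local y, white cap at -y. It lies in a V-cradle 18 mm wide (narrower than itself), axis along press y, centre at press x = 75, y = 2 to 5, z = 55 mm, between the fixed anvil (face at y = 24 mm) and the moving pad (y = -32 mm when open). With the jaws open it is pinched across its axis and lifted straight out.
- capsule_cap (a joint): How far the cap stands out of the capsule, m: 0.004 to 0.006 at first, 0 fully home. The cap's flange is 4 mm thick and 24 mm in diameter.
- tub: Open white plastic tub, 129 x 164 x 65 mm outside at the rim, about 112 x 146 mm inside, floor 2 mm; origin in the middle of its underside, long side along local y.
- timer: Small white timer, 62 x 66 x 18 mm, bystander.
- vial: Glass sample vial with white cap, 27 mm in diameter, 60 mm tall, bystander.
Not all that is in view belongs to the job. What is shaped like the tub but orange or yellow is not meant.

How it is judged (in metres and radians):
On the way, in this order (a step that is already met when the one before it is completed fails the run):
1. the handles stay locked over centre with nothing holding them, and the cap is home (value of joint press_handle above 0.49 rad and value of joint capsule_cap below 0.001 m and contact force between the fingers and press below 0.3 N), for 0.2 s.
2. the release lever is pulled (value of joint press_lever above 0.07 rad).
At the end, for the whole second after the job is handed in: The press stands open and empty (handle joint under 0.05 rad), the cap is home within 1.2 mm, and the capsule lies at rest inside the upright tub, its centre less than 35 mm above the tub's underside (value of joint press_handle below 0.05 rad and value of joint capsule_cap below 0.0012 m and x of capsule in the frame of tub between -0.056 and 0.056 m and y of capsule in the frame of tub between -0.073 and 0.073 m and z of capsule in the frame of tub below 0.035 m and angle between tub's own z axis and vertical below 0.1 rad and linear speed of capsule below 0.05 m/s); the robot touches nothing.
It fails at once if the press is dragged more than 4 mm from its place, measured at the fixed handle (distance of fixed_grip from where it was at the start of the episode above 0.004 m).
It fails at once if the press is squeezed or pushed much harder than it needs (the forces of both fingers added) (contact force between the fingers and press above 75 N).
It fails at once if the capsule is dropped or thrown (linear speed of capsule above 0.75 m/s and contact force between the fingers and capsule below 0.05 N).
It fails at once if a bystander is moved more than 20 mm (distance of any of timer, vial from where it was at the start of the episode above 0.02 m).
It also fails if it takes over 64 s, if anything falls off the work surface, if the arm or the gripper's body presses on something with over 40 N, if the wrist force passes 120 N, or if a joint passes its speed limit or range.

## Working session

There is one attempt and no reset: what is moved stays moved. The work goes in short steps, Python scripts to look and compute and a tool call to move; the robot and the scene stay as the last step left them, time stands still between calls to the robot, and variables do not carry over. Pictures are saved under pics/ and viewed, and the job is handed in when it is done.

Besides the shell and the picture viewer there is one more tool, called after ">>>" as name([rows], argument=value, ...), one row to a line, values as JSON. servo_tool: Moves the arm, as the interface text tells. Its arguments: {"type":"object","properties":{"deltas":{"type":"array"},"gripper":{"type":"number"}},"required":["deltas"]}

```bash
mkdir -p pics
cat > h.py <<'E'
from station import sense, optics, r
import numpy as np, cv2
def snap(name,fn):
    c=optics.capture(name); cv2.imwrite('pics/'+fn,c['frame'][:,:,::-1]); 
    np.savez('pics/'+fn+'.npz',**c); return c
def proj(c,P):
    K=np.array(c['camera_matrix']);p=np.array(c['rotation']).T@(np.array(P)-np.array(c['eye']));q=K@p;return q[:2]/q[2]
def unproj(c,uv,z):
    K=np.array(c['camera_matrix']);d=np.array(c['rotation'])@np.linalg.solve(K,[uv[0],uv[1],1.]);e=np.array(c['eye']);return e+d*(z-e[2])/d[2]
E
python3 - <<'E'
from h import *
s=sense();print(s['time_s'],s['tcp_pos'],s['ee_rot'],s['gripper_width'],r.grasp_offset,s['wrist_force'])
for n in('scene','top','wrist'):
    c=snap(n,n+'0.png');print(n,c['eye'],c['rotation'],c['camera_matrix'])
E
```

```text
0.0 [0.14220176 0.60800415 0.22144113] [[ 9.73680109e-01 -2.27918594e-01 -3.99312773e-04]
 [-2.27918922e-01 -9.73677761e-01 -2.14056816e-03]
 [ 9.90733189e-05  2.17523958e-03 -9.99997629e-01]] 0.9993972762284441 0.0187 [-0.31684349 -0.13441375  0.43689378]
scene [0.18911255 0.83742685 1.13372702] [[-0.8894142  -0.34746395  0.29700369]
 [-0.45673477  0.70158599 -0.54696476]
 [-0.01832309 -0.62213014 -0.78269941]] [[491.89045168   0.         322.39493784]
 [  0.         491.89045168 197.28223761]
 [  0.           0.           1.        ]]
top [0.3407496  0.06710351 1.50585484] [[ 2.58911627e-03 -9.87625889e-01  1.56806887e-01]
 [-9.99800025e-01  5.52830383e-04  1.99901176e-02]
 [-1.98294453e-02 -1.56827286e-01 -9.87426957e-01]] [[411.57620739   0.         319.88428654]
 [  0.         411.57620739 200.93687908]
 [  0.           0.           1.        ]]
wrist [0.21561366 0.59181693 0.38368942] [[-0.22849978 -0.93627319 -0.26679648]
 [-0.9735434   0.2200464   0.06158594]
 [ 0.00104634  0.27381033 -0.96178314]] [[291.83447632   0.         320.68087074]
 [  0.         291.83447632 202.44727986]
 [  0.           0.           1.        ]]
```

View pics/scene0.png

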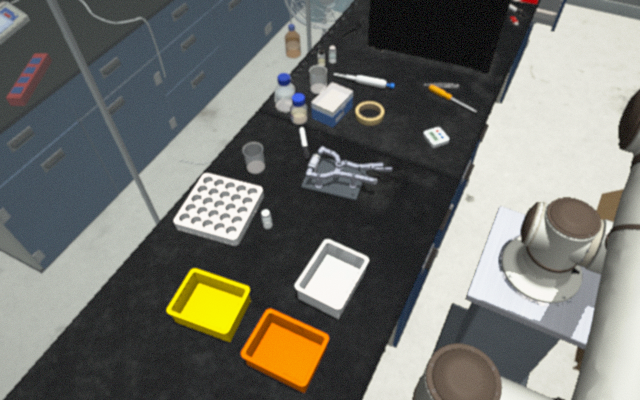

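View pics/top0.png

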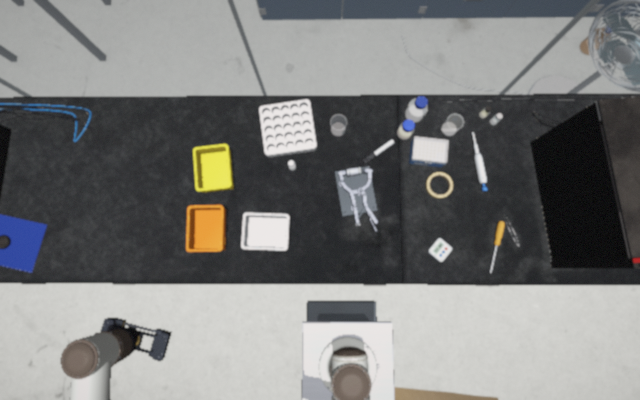

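View pics/wrist0.png

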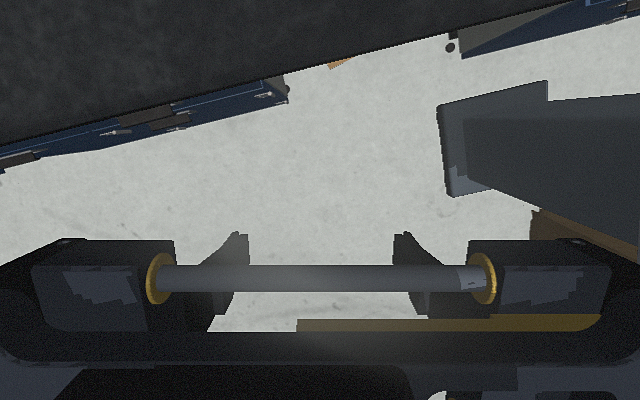

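Run:
```python
from h import *
a=cv2.imread('pics/top0.png');s=cv2.imread('pics/scene0.png')
cv2.imwrite('pics/c1.png',cv2.resize(a[150:250,315:415],(600,600),interpolation=cv2.INTER_CUBIC))
cv2.imwrite('pics/c2.png',cv2.resize(s[135:215,285:405],(792,528),interpolation=cv2.INTER_CUBIC))
c=np.load('pics/top0.png.npz')
for uv,z in [((357,195),.015),((265,231),.0),((242,213),.065),((290,213),.065),((290,251),.065),((242,251),.065),((292,164),.06),((440,250),.018)]:print(uv,unproj(c,uv,z))
```

```text
(357, 195) [ 0.59948886 -0.03890671  0.015     ]
(265, 231) [0.46820519 0.29890636 0.        ]
(242, 213) [0.52644941 0.37211158 0.065     ]
(290, 213) [0.52645509 0.20179665 0.065     ]
(290, 251) [0.39305651 0.19992936 0.065     ]
(242, 251) [0.39274326 0.36778066 0.065     ]
(292, 164) [0.70558044 0.19752219 0.06      ]
(440, 250) [ 0.39931302 -0.33243142  0.018     ]
```

View pics/c1.png

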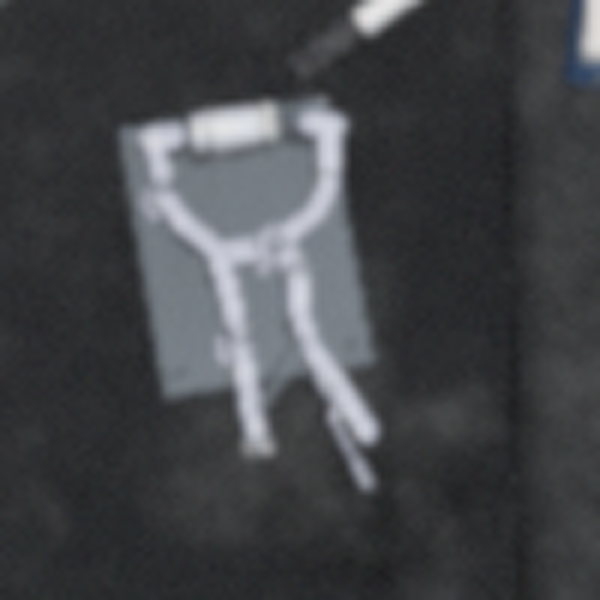

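View pics/c2.png

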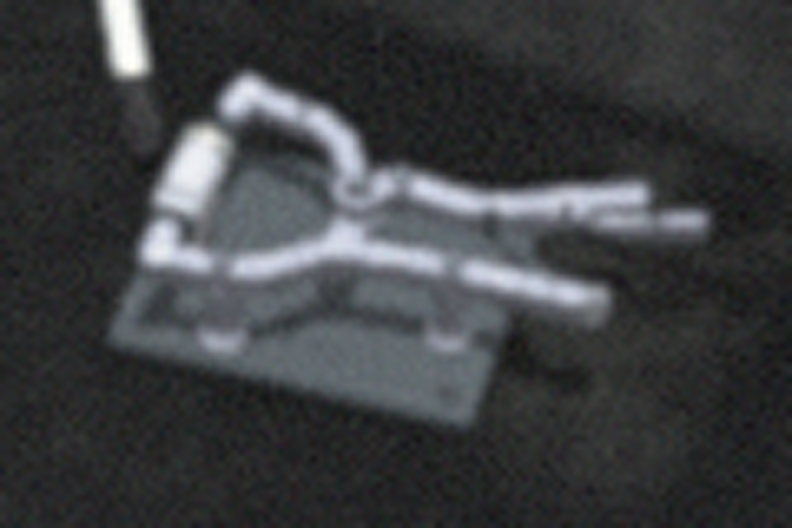

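Run:
```python
from h import *
from scipy.optimize import least_squares
t=np.load('pics/top0.png.npz');s=np.load('pics/scene0.png.npz')
T=lambda x,y:((x+.5)/6-.5+315,(y+.5)/6-.5+150)
S=lambda x,y:((x+.5)/6.6-.5+285,(y+.5)/6.6-.5+135)
obs=[(t,T(122,128),(95,65,15)),(t,T(163,398),(-75,65,15)),(t,T(375,360),(-75,-65,15)),(t,T(326,97),(95,-65,15)),
(t,T(258,453),(-122,18,60)),(t,T(235,125),(75,3,62)),
(s,S(108,342),(95,65,13)),(s,S(470,427),(-75,65,13)),(s,S(607,305),(-122,18,60)),(s,S(190,175),(75,3,62))]
def f(p):
    R=np.array([[np.cos(p[2]),-np.sin(p[2])],[np.sin(p[2]),np.cos(p[2])]])
    return np.concatenate([proj(c,np.r_[R@np.array(P[:2])/1000+p[:2],P[2]/1000])-np.array(uv) for c,uv,P in obs])
q=least_squares(f,[.6,-.04,0.],loss='soft_l1');print(q.x,np.degrees(q.x[2]));print(f(q.x).reshape(-1,2).round(1))
np.save('press.npy',q.x)
p=q.x;R=np.array([[np.cos(p[2]),-np.sin(p[2])],[np.sin(p[2]),np.cos(p[2])]])
for n,P in dict(mid=(-90,-9),fixed=(-90,18),hand=(-90,-36),tail=(-138,-37),caps=(75,3)).items(): print(n,R@np.array(P)/1000+p[:2])
```

```text
[ 0.6076578 -0.0354407  0.152963 ] 8.764134247782241
[[-0.4 -0.4]
 [ 0.  -0.4]
 [-0.1  0.6]
 [ 0.2 -0.5]
 [-0.1 -0. ]
 [-1.1 -0.1]
 [ 0.  -0.7]
 [ 0.3 -0. ]
 [ 0.5 -0.1]
 [ 0.2  0.2]]
mid [ 0.52007995 -0.05804867]
fixed [ 0.51596604 -0.03136392]
hand [ 0.52419386 -0.08473341]
tail [ 0.47690668 -0.09303536]
caps [ 0.681325   -0.02104819]
```

>>> servo_tool([
  {"slide":[0,0,0],"spin":-0.9},
  {"slide":[0,0,0],"spin":-0.9},
  {"slide":[0,0,0],"spin":-0.9},
  {"slide":[0.36,0.95,0],"spin":0},
  {"slide":[0.36,0.95,0],"spin":0},
  {"slide":[0.36,0.95,0],"spin":0},
  {"slide":[0.36,0.95,0],"spin":0},
  {"slide":[0.36,0.95,0],"spin":0},
  {"slide":[0.36,0.95,0],"spin":0},
  {"slide":[0.36,0.95,0],"spin":0},
])

```text
time_s: 1.15
tcp_pos: [0.2321, 0.4487, 0.2171]
ee_rot: [[0.986, 0.166, -0.002], [0.166, -0.986, -0.011], [-0.004, 0.01, -1.0]]
wrist_force: [-0.5, -0.2, 0.6]
gripper_width: 1.0
```

>>> servo_tool([
  {"slide":[0.36,1,0],"spin":0},
  {"slide":[0.36,1,0],"spin":0},
  {"slide":[0.36,1,0],"spin":0},
  {"slide":[0.36,1,0],"spin":0},
  {"slide":[0.36,1,0],"spin":0},
  {"slide":[0.36,1,0],"spin":0},
  {"slide":[0.36,1,0],"spin":0},
  {"slide":[0.36,1,0],"spin":0},
  {"slide":[0.36,1,0],"spin":0},
  {"slide":[0.36,1,0],"spin":0},
])

```text
time_s: 2.15
tcp_pos: [0.3651, 0.205, 0.218]
ee_rot: [[0.986, 0.168, -0.004], [0.168, -0.986, -0.013], [-0.007, 0.012, -1.0]]
wrist_force: [0.6, -0.9, 0.8]
gripper_width: 1.001
```

>>> servo_tool([
  {"slide":[0.36,1,0],"spin":0},
  {"slide":[0.36,1,0],"spin":0},
  {"slide":[0.36,1,0],"spin":0},
  {"slide":[0.36,1,0],"spin":0},
  {"slide":[0.36,1,0],"spin":0},
  {"slide":[0.36,1,0],"spin":0},
  {"slide":[0.36,1,0],"spin":0},
  {"slide":[0.36,1,0],"spin":0},
  {"slide":[0,0,0],"spin":0},
])

```text
time_s: 3.05
tcp_pos: [0.4719, 0.0088, 0.2187]
ee_rot: [[0.986, 0.164, -0.007], [0.164, -0.986, -0.013], [-0.009, 0.012, -1.0]]
wrist_force: [0.7, 0.4, 0.1]
gripper_width: 1.0
```

Run:
```python
from h import *
c=snap('wrist','w1.png');s=sense();print(s['tcp_pos'],s['ee_rot'],s['wrist_force'])
```

```text
[0.47126115 0.00960947 0.21864388] [[ 0.9862855   0.16488105 -0.00742657]
 [ 0.16477658 -0.98624544 -0.01298485]
 [-0.00946538  0.01158305 -0.99988811]] [-1.14690056  0.09477152 -0.03745841]
```

View pics/w1.png

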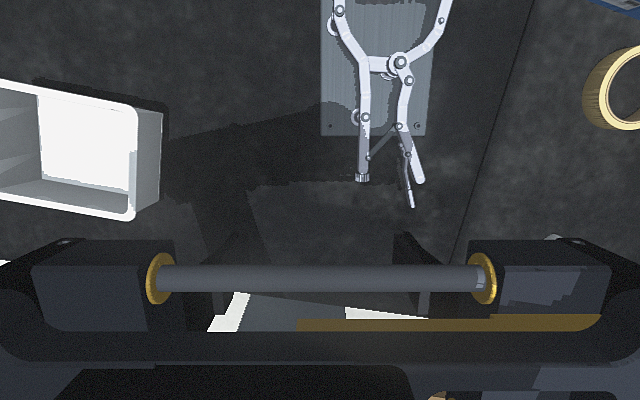

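Run:
```python
from h import *
a=cv2.imread('pics/w1.png')
cv2.imwrite('pics/w1c.png',cv2.resize(a[80:220,300:460],(800,700)[:2] if 0 else (685,600),interpolation=cv2.INTER_CUBIC))
c=np.load('pics/w1.png.npz');p=np.load('press.npy');R=np.array([[np.cos(p[2]),-np.sin(p[2])],[np.sin(p[2]),np.cos(p[2])]])
for P in [(-75,65,15),(-75,-65,15),(-122,18,55),(-146,-37,55),(-90,18,62),(-90,-36,62)]:
    print(P,proj(c,np.r_[R@np.array(P[:2])/1000+p[:2],P[2]/1000]).round(1))
```

```text
(-75, 65, 15) [319.4 137.4]
(-75, -65, 15) [425.1 138.5]
(-122, 18, 55) [360.5 182.4]
(-146, -37, 55) [406.5 202.9]
(-90, 18, 62) [362.9 154.9]
(-90, -36, 62) [412.4 155.4]
```

View pics/w1c.png

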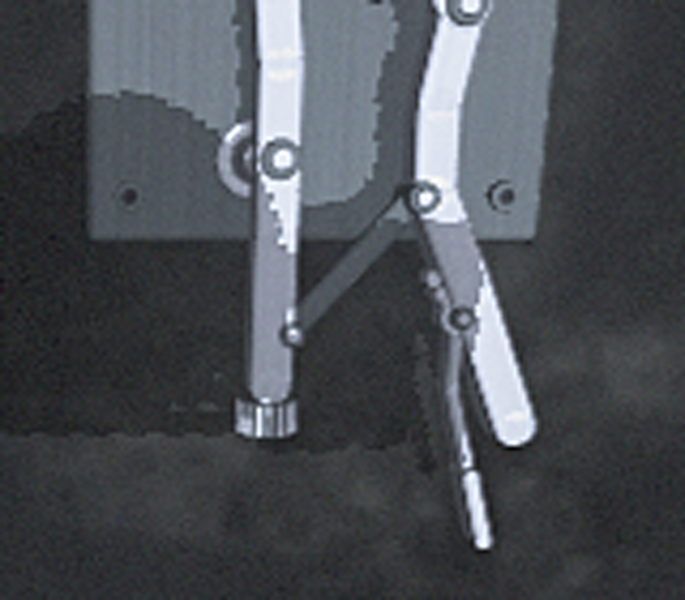

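>>> servo_tool([
  {"slide":[0.5,1,0],"spin":0.09},
  {"slide":[0.5,1,0],"spin":0},
  {"slide":[0.48,1,0.3],"spin":0},
  {"slide":[0,0,1],"spin":0},
  {"slide":[0,0,1],"spin":0},
  {"slide":[0,0,1],"spin":0},
  {"slide":[0,0,1],"spin":0},
  {"slide":[0,0,0],"spin":0},
])

```text
time_s: 3.9
tcp_pos: [0.5187, -0.0561, 0.109]
ee_rot: [[0.987, 0.158, -0.005], [0.158, -0.987, -0.011], [-0.007, 0.01, -1.0]]
wrist_force: [-0.8, 0.0, -0.8]
gripper_width: 1.0
```

```bash
cat > rel.py <<'E'
from h import *
def rel():
    s=sense();p=np.load('press.npy').copy();p[1]-=.0006
    R=np.array([[np.cos(p[2]),-np.sin(p[2])],[np.sin(p[2]),np.cos(p[2])]])
    E=np.array(s['ee_rot']);t=np.array(s['tcp_pos']);g=t-E[:,2]*r.grasp_offset
    print('t',round(s['time_s'],2),'grasp in press mm',(R.T@(g[:2]-p[:2])*1000).round(1),'tcp',t.round(4),'yaw err',round(np.degrees(np.arctan2(E[1,0],E[0,0])-p[2]),2),'F press',(R.T@np.array(s['wrist_force'])[:2]).round(2),np.round(s['wrist_force'][2],2),'w mm',round(s['gripper_width']*87,2))
E
cat > st.sh <<'E'
python3 -c "from rel import *; rel()"
E
bash st.sh
python3 - <<'E'
from h import *
snap('wrist','w2.png');c=snap('scene','s2.png')
a=cv2.imread('pics/s2.png');cv2.imwrite('pics/s2c.png',cv2.resize(a[95:215,285:435],(750,600),interpolation=cv2.INTER_CUBIC))
E
```

```text
t 3.9 grasp in press mm [-90.9  -6.1] tcp [ 0.5187 -0.0561  0.109 ] yaw err 0.34 F press [-0.78  0.15] -0.79 w mm 87.04
```

View pics/s2c.png

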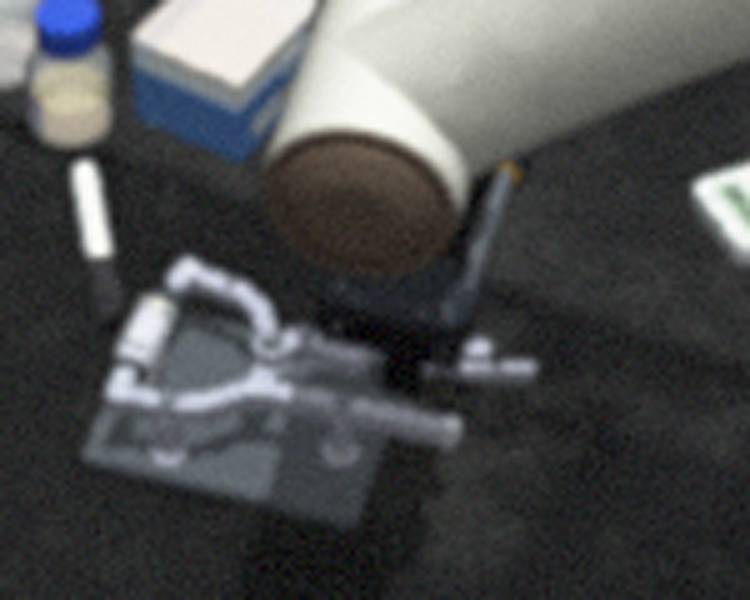

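View pics/w2.png

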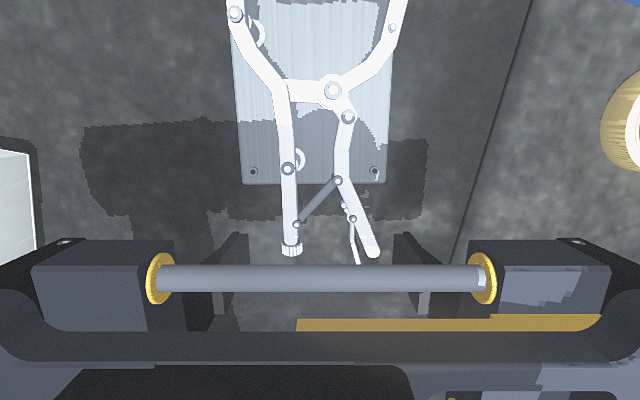

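Run:
```python
from h import *
c=np.load('pics/w2.png.npz');p=np.load('press.npy');R=np.array([[np.cos(p[2]),-np.sin(p[2])],[np.sin(p[2]),np.cos(p[2])]])
for P in [(-75,65,15),(-75,-65,15),(-122,18,55),(-146,-37,55),(-90,18,62),(-90,-36,62)]:
    print(P,proj(c,np.r_[R@np.array(P[:2])/1000+p[:2],P[2]/1000]).round(1))
print(c['eye'])
for uv,z in [((242,185),.015),((387,183),.015),((292,256),.055)]:
    print((R.T@(unproj(c,uv,z)[:2]-p[:2])*1000).round(1))
```

```text
(-75, 65, 15) [240.4 187. ]
(-75, -65, 15) [385.1 187.5]
(-122, 18, 55) [290. 255.]
(-146, -37, 55) [356.5 281.2]
(-90, 18, 62) [288.2 220.8]
(-90, -36, 62) [359.3 220.9]
[ 0.59395823 -0.04206245  0.27059129]
[-73.1  63.4]
[-70.8 -66.4]
[-122.9   16.4]
```

>>> servo_tool([
  {"slide":[0.04,0.09,0],"spin":0.04},
  {"slide":[0,0,0.8],"spin":0},
  {"slide":[0,0,0.8],"spin":0},
  {"slide":[0,0,0.7],"spin":0},
  {"slide":[0,0,0.5],"spin":0},
  {"slide":[0,0,0],"spin":0},
  {"slide":[0,0,0],"spin":0},
])

```text
time_s: 4.7
tcp_pos: [0.5339, -0.0564, 0.053]
ee_rot: [[0.987, 0.156, 0.028], [0.157, -0.988, -0.007], [0.027, 0.012, -1.0]]
wrist_force: [0.9, -0.2, 0.1]
gripper_width: 0.997
```

```bash
bash st.sh
python3 - <<'E'
from h import *
snap('wrist','w3.png')
E
```

```text
t 4.7 grasp in press mm [-76.5  -8.7] tcp [ 0.5339 -0.0564  0.053 ] yaw err 0.25 F press [ 0.82 -0.29] 0.15 w mm 86.74
```

View pics/w3.png

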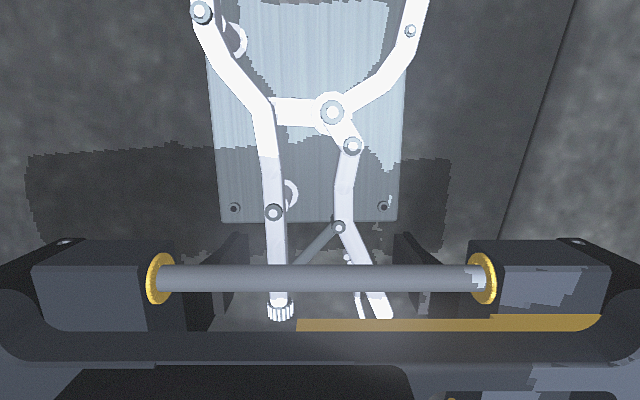

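Run:
```python
from h import *
s=sense()
for k in('joints','joint_velocities','effort','wrist_force','moment'):print(k,np.round(s[k],2))
```

```text
joints [ 11.73  23.66 -25.83   1.18 -39.01  86.37]
joint_velocities [ 0.02 -0.16 -0.26 -0.2   0.23  0.1 ]
effort [-1.000e-02 -3.459e+01  1.311e+01  2.860e+00  1.200e-01 -0.000e+00]
wrist_force [ 0.52 -0.47 -0.05]
moment [-0.03  0.04  0.01]
```

>>> servo_tool([
  {"slide":[-0.3,0,0],"spin":0},
  {"slide":[-0.3,0,0],"spin":0},
])

```text
time_s: 4.95
tcp_pos: [0.5204, -0.0585, 0.0547]
ee_rot: [[0.987, 0.157, 0.033], [0.157, -0.988, -0.007], [0.032, 0.012, -0.999]]
wrist_force: [-0.1, 0.1, -0.5]
gripper_width: 0.997
```

```bash
bash st.sh; python3 -c "
from h import *
s=sense();print(np.round(s['ee_rot'],4).tolist(),np.round(s['joints'],2))"
```

```text
t 4.95 grasp in press mm [-90.3  -8.7] tcp [ 0.5204 -0.0585  0.0547] yaw err 0.26 F press [-0.11  0.14] -0.52 w mm 86.78
[[0.9871, 0.1566, 0.033], [0.1569, -0.9876, -0.0066], [0.0316, 0.0117, -0.9994]] [ 11.82  22.4  -27.81   1.23 -38.03  86.24]
```

>>> servo_tool([
  {"slide":[0,0,0.25],"spin":0},
  {"slide":[0,0,0.25],"spin":0},
  {"slide":[0,0,0.25],"spin":0},
  {"slide":[0,0,0],"spin":0},
])

```text
time_s: 5.35
tcp_pos: [0.5197, -0.0589, 0.0356]
ee_rot: [[0.987, 0.156, 0.034], [0.157, -0.988, -0.006], [0.033, 0.012, -0.999]]
wrist_force: [-0.6, -0.8, 0.7]
gripper_width: 0.999
```

```bash
bash st.sh; python3 -c "
from h import *
s=sense();print(np.round(s['ee_rot'],4).tolist(),np.round(s['joints'],2))"
```

```text
t 5.35 grasp in press mm [-91.   -8.9] tcp [ 0.5197 -0.0589  0.0356] yaw err 0.25 F press [-0.72 -0.66] 0.7 w mm 86.93
[[0.9871, 0.1563, 0.0341], [0.1566, -0.9876, -0.0063], [0.0327, 0.0115, -0.9994]] [ 11.79  24.04 -28.96   1.31 -35.17  86.16]
```

>>> servo_tool([
  {"slide":[0,0,0],"spin":0},
  {"slide":[0,0,0],"spin":0},
  {"slide":[0,0,0],"spin":0},
], gripper=40)

```text
time_s: 5.65
tcp_pos: [0.52, -0.0589, 0.0349]
ee_rot: [[0.987, 0.156, 0.033], [0.157, -0.988, -0.007], [0.032, 0.012, -0.999]]
wrist_force: [-0.9, -0.5, 0.6]
gripper_width: 0.865
```

```bash
bash st.sh
python3 - <<'E'
from h import *
snap('wrist','w4.png');c=snap('scene','s4.png')
a=cv2.imread('pics/s4.png');cv2.imwrite('pics/s4c.png',cv2.resize(a[95:215,285:435],(750,600),interpolation=cv2.INTER_CUBIC))
E
```

```text
t 5.65 grasp in press mm [-90.7  -9. ] tcp [ 0.52   -0.0589  0.0349] yaw err 0.26 F press [-0.99 -0.34] 0.6 w mm 75.22
```

View pics/s4c.png

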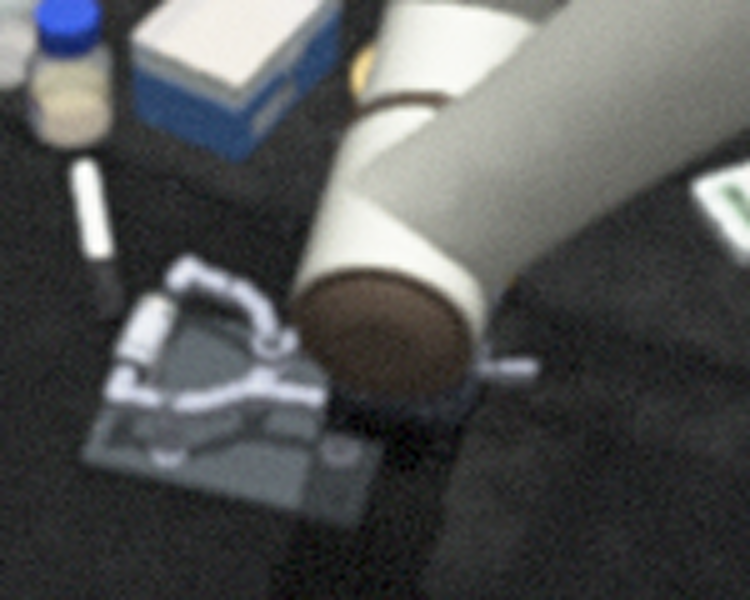

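View pics/w4.png

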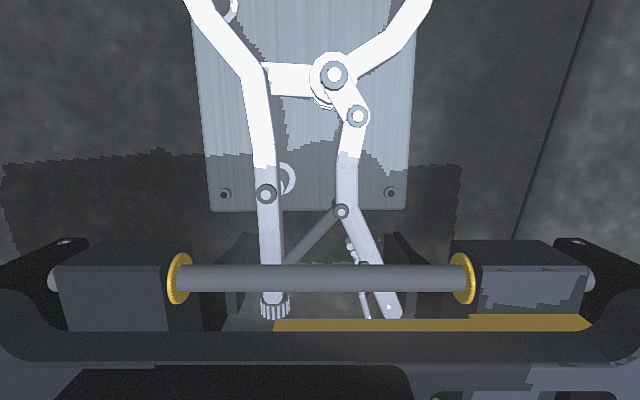

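>>> servo_tool([
  {"slide":[0,0,0],"spin":0},
  {"slide":[0,0,0],"spin":0},
], gripper=48)

```text
time_s: 5.95
tcp_pos: [0.5199, -0.0599, 0.0351]
ee_rot: [[0.987, 0.157, 0.033], [0.157, -0.988, -0.008], [0.031, 0.013, -0.999]]
wrist_force: [0.5, -4.1, -1.3]
gripper_width: 0.821
```

```bash
bash st.sh
```

```text
t 5.95 grasp in press mm [-90.9 -10. ] tcp [ 0.5199 -0.0599  0.0351] yaw err 0.28 F press [-0.16 -4.09] -1.3 w mm 71.43
```

>>> servo_tool([
  {"slide":[0,0.04,0],"spin":0},
  {"slide":[0,0.03,0],"spin":0},
])

```text
time_s: 6.15
tcp_pos: [0.5204, -0.0616, 0.0352]
ee_rot: [[0.987, 0.156, 0.034], [0.157, -0.988, -0.007], [0.032, 0.013, -0.999]]
wrist_force: [-0.1, 0.5, -0.7]
gripper_width: 0.81
```

```bash
bash st.sh
```

```text
t 6.15 grasp in press mm [-90.8 -11.7] tcp [ 0.5204 -0.0616  0.0352] yaw err 0.25 F press [-0.02  0.54] -0.71 w mm 70.5
```

>>> servo_tool([
  {"slide":[0,-0.01,0],"spin":0},
  {"slide":[0,0,0],"spin":0},
], gripper=52)

```text
time_s: 6.35
tcp_pos: [0.5203, -0.0613, 0.0353]
ee_rot: [[0.987, 0.156, 0.034], [0.157, -0.988, -0.007], [0.032, 0.012, -0.999]]
wrist_force: [0.1, -2.5, 0.1]
gripper_width: 0.795
```

```bash
bash st.sh
```

```text
t 6.35 grasp in press mm [-90.8 -11.4] tcp [ 0.5203 -0.0613  0.0353] yaw err 0.25 F press [-0.3  -2.46] 0.08 w mm 69.21
```

>>> servo_tool([
  {"slide":[0,0,0],"spin":0},
  {"slide":[0,0,0],"spin":0},
], gripper=55)

```text
time_s: 6.55
tcp_pos: [0.5202, -0.0615, 0.0353]
ee_rot: [[0.987, 0.156, 0.033], [0.157, -0.988, -0.008], [0.032, 0.013, -0.999]]
wrist_force: [0.7, -1.8, 0.1]
gripper_width: 0.787
```

```bash
bash st.sh
```

```text
t 6.55 grasp in press mm [-90.9 -11.6] tcp [ 0.5202 -0.0615  0.0353] yaw err 0.26 F press [ 0.42 -1.91] 0.09 w mm 68.46
```

>>> servo_tool([
  {"slide":[0,0,0],"spin":0},
  {"slide":[0,0,0],"spin":0},
], gripper=58)

```text
time_s: 6.75
tcp_pos: [0.5202, -0.0612, 0.0353]
ee_rot: [[0.987, 0.156, 0.034], [0.157, -0.988, -0.007], [0.032, 0.012, -0.999]]
wrist_force: [0.5, -1.4, -0.5]
gripper_width: 0.777
```

```bash
bash st.sh
```

```text
t 6.75 grasp in press mm [-90.9 -11.3] tcp [ 0.5202 -0.0612  0.0353] yaw err 0.26 F press [ 0.27 -1.49] -0.48 w mm 67.64
```

>>> servo_tool([
  {"slide":[0,-0.015,0],"spin":0},
  {"slide":[0,-0.01,0],"spin":0},
], gripper=62)

```text
time_s: 6.95
tcp_pos: [0.52, -0.0606, 0.0353]
ee_rot: [[0.987, 0.156, 0.033], [0.156, -0.988, -0.007], [0.032, 0.012, -0.999]]
wrist_force: [-0.3, -1.2, -0.8]
gripper_width: 0.758
```

```bash
bash st.sh
```

```text
t 6.95 grasp in press mm [-91.  -10.6] tcp [ 0.52   -0.0606  0.0353] yaw err 0.24 F press [-0.44 -1.12] -0.78 w mm 65.98
```

>>> servo_tool([
  {"slide":[0,-0.015,0],"spin":0},
  {"slide":[0,-0.015,0],"spin":0},
], gripper=67)

```text
time_s: 7.15
tcp_pos: [0.5199, -0.0597, 0.0353]
ee_rot: [[0.987, 0.156, 0.033], [0.156, -0.988, -0.007], [0.032, 0.012, -0.999]]
wrist_force: [-0.0, -2.7, -0.5]
gripper_width: 0.744
```

```bash
bash st.sh
```

```text
t 7.15 grasp in press mm [-90.9  -9.8] tcp [ 0.5199 -0.0597  0.0353] yaw err 0.22 F press [-0.42 -2.62] -0.48 w mm 64.7
```

>>> servo_tool([
  {"slide":[0,-0.015,0],"spin":0},
  {"slide":[0,-0.015,0],"spin":0},
], gripper=72)

```text
time_s: 7.35
tcp_pos: [0.5198, -0.0589, 0.0353]
ee_rot: [[0.987, 0.156, 0.033], [0.156, -0.988, -0.007], [0.032, 0.012, -0.999]]
wrist_force: [0.3, -1.9, -0.4]
gripper_width: 0.721
```

```bash
bash st.sh
```

```text
t 7.35 grasp in press mm [-91.  -9.] tcp [ 0.5198 -0.0589  0.0353] yaw err 0.22 F press [-0.01 -1.93] -0.38 w mm 62.72
```

>>> servo_tool([
  {"slide":[0,-0.014,0],"spin":0},
  {"slide":[0,-0.014,0],"spin":0},
], gripper=77)

```text
time_s: 7.55
tcp_pos: [0.5196, -0.0581, 0.0353]
ee_rot: [[0.987, 0.155, 0.033], [0.156, -0.988, -0.007], [0.032, 0.012, -0.999]]
wrist_force: [1.5, -2.1, -1.4]
gripper_width: 0.7
```

```bash
bash st.sh
```

```text
t 7.55 grasp in press mm [-91.   -8.2] tcp [ 0.5196 -0.0581  0.0353] yaw err 0.2 F press [ 1.19 -2.33] -1.37 w mm 60.93
```

>>> servo_tool([
  {"slide":[0,-0.014,0],"spin":0},
  {"slide":[0,-0.014,0],"spin":0},
], gripper=82)

```text
time_s: 7.75
tcp_pos: [0.5195, -0.0573, 0.0353]
ee_rot: [[0.987, 0.155, 0.033], [0.156, -0.988, -0.007], [0.032, 0.012, -0.999]]
wrist_force: [-0.3, -2.5, 0.2]
gripper_width: 0.683
```

```bash
bash st.sh
```

```text
t 7.75 grasp in press mm [-91.   -7.3] tcp [ 0.5195 -0.0573  0.0353] yaw err 0.2 F press [-0.63 -2.43] 0.2 w mm 59.43
```

>>> servo_tool([
  {"slide":[0,-0.015,0],"spin":0},
  {"slide":[0,-0.014,0],"spin":0},
], gripper=87)

```text
time_s: 7.95
tcp_pos: [0.5193, -0.0565, 0.0352]
ee_rot: [[0.987, 0.155, 0.033], [0.155, -0.988, -0.007], [0.032, 0.012, -0.999]]
wrist_force: [0.5, -3.1, 0.1]
gripper_width: 0.665
```

```bash
bash st.sh
```

```text
t 7.95 grasp in press mm [-91.   -6.6] tcp [ 0.5193 -0.0565  0.0352] yaw err 0.18 F press [ 0.02 -3.09] 0.12 w mm 57.89
```

>>> servo_tool([
  {"slide":[0,-0.01,0],"spin":0},
  {"slide":[0,-0.012,0],"spin":0},
], gripper=92)

```text
time_s: 8.15
tcp_pos: [0.5192, -0.0557, 0.0353]
ee_rot: [[0.987, 0.155, 0.033], [0.155, -0.988, -0.007], [0.032, 0.012, -0.999]]
wrist_force: [-0.0, -1.3, -0.4]
gripper_width: 0.644
```

```bash
bash st.sh
```

```text
t 8.15 grasp in press mm [-91.   -5.7] tcp [ 0.5192 -0.0557  0.0353] yaw err 0.18 F press [-0.21 -1.29] -0.35 w mm 56.01
```

>>> servo_tool([
  {"slide":[0,-0.012,0],"spin":0},
  {"slide":[0,-0.012,0],"spin":0},
], gripper=97)

```text
time_s: 8.35
tcp_pos: [0.5191, -0.0549, 0.0352]
ee_rot: [[0.987, 0.155, 0.033], [0.156, -0.988, -0.007], [0.032, 0.012, -0.999]]
wrist_force: [0.0, -0.7, 0.4]
gripper_width: 0.63
```

```bash
bash st.sh
```

```text
t 8.35 grasp in press mm [-91.   -4.9] tcp [ 0.5191 -0.0549  0.0352] yaw err 0.2 F press [-0.06 -0.69] 0.42 w mm 54.79
```

>>> servo_tool([
  {"slide":[0,-0.012,0],"spin":0},
  {"slide":[0,-0.012,0],"spin":0},
], gripper=102)

```text
time_s: 8.55
tcp_pos: [0.519, -0.054, 0.0352]
ee_rot: [[0.987, 0.156, 0.033], [0.156, -0.988, -0.007], [0.032, 0.012, -0.999]]
wrist_force: [-0.3, -1.0, -0.2]
gripper_width: 0.606
```

```bash
bash st.sh
```

```text
t 8.55 grasp in press mm [-91.  -4.] tcp [ 0.519  -0.054   0.0352] yaw err 0.22 F press [-0.41 -0.97] -0.15 w mm 52.76
```

>>> servo_tool([
  {"slide":[0,-0.012,0],"spin":0},
  {"slide":[0,-0.013,0],"spin":0},
], gripper=107)

```text
time_s: 8.75
tcp_pos: [0.5189, -0.0531, 0.0352]
ee_rot: [[0.987, 0.156, 0.033], [0.157, -0.988, -0.006], [0.032, 0.012, -0.999]]
wrist_force: [0.1, 0.0, -0.5]
gripper_width: 0.588
```

```bash
bash st.sh
```

```text
t 8.75 grasp in press mm [-91.   -3.1] tcp [ 0.5189 -0.0531  0.0352] yaw err 0.25 F press [ 0.12 -0.02] -0.48 w mm 51.18
```

>>> servo_tool([
  {"slide":[0,-0.012,0],"spin":0},
  {"slide":[0,-0.013,0],"spin":0},
], gripper=112)

```text
time_s: 8.95
tcp_pos: [0.5187, -0.0523, 0.0352]
ee_rot: [[0.987, 0.157, 0.033], [0.157, -0.988, -0.006], [0.032, 0.011, -0.999]]
wrist_force: [0.5, 0.2, -0.6]
gripper_width: 0.565
```

```bash
bash st.sh
```

```text
t 8.95 grasp in press mm [-90.9  -2.3] tcp [ 0.5187 -0.0523  0.0352] yaw err 0.28 F press [0.52 0.08] -0.58 w mm 49.2
```

>>> servo_tool([
  {"slide":[0,-0.012,0],"spin":0},
  {"slide":[0,-0.013,0],"spin":0},
], gripper=117)

```text
time_s: 9.15
tcp_pos: [0.5186, -0.0514, 0.0352]
ee_rot: [[0.987, 0.157, 0.033], [0.158, -0.987, -0.006], [0.032, 0.011, -0.999]]
wrist_force: [0.3, 0.7, 0.2]
gripper_width: 0.542
```

```bash
bash st.sh
```

```text
t 9.15 grasp in press mm [-90.9  -1.4] tcp [ 0.5186 -0.0514  0.0352] yaw err 0.31 F press [0.42 0.6 ] 0.21 w mm 47.19
```

>>> servo_tool([
  {"slide":[0,-0.014,0],"spin":0},
  {"slide":[0,-0.014,0],"spin":0},
], gripper=122)

```text
time_s: 9.35
tcp_pos: [0.5185, -0.0505, 0.0352]
ee_rot: [[0.987, 0.158, 0.033], [0.158, -0.987, -0.006], [0.032, 0.011, -0.999]]
wrist_force: [-0.1, 0.7, 1.1]
gripper_width: 0.526
```

```bash
bash st.sh
```

```text
t 9.35 grasp in press mm [-90.9  -0.5] tcp [ 0.5185 -0.0505  0.0352] yaw err 0.32 F press [-0.03  0.69] 1.11 w mm 45.8
```

>>> servo_tool([
  {"slide":[0,-0.014,0],"spin":0},
  {"slide":[0,-0.014,0],"spin":0},
], gripper=127)

```text
time_s: 9.55
tcp_pos: [0.5185, -0.0496, 0.0352]
ee_rot: [[0.987, 0.157, 0.034], [0.158, -0.987, -0.006], [0.032, 0.011, -0.999]]
wrist_force: [0.7, 0.4, -0.1]
gripper_width: 0.508
```

```bash
bash st.sh
```

```text
t 9.55 grasp in press mm [-90.8   0.4] tcp [ 0.5185 -0.0496  0.0352] yaw err 0.31 F press [0.79 0.25] -0.08 w mm 44.19
```

>>> servo_tool([
  {"slide":[0,-0.014,0],"spin":0},
  {"slide":[0,-0.014,0],"spin":0},
], gripper=132)

```text
time_s: 9.75
tcp_pos: [0.5187, -0.0492, 0.0353]
ee_rot: [[0.987, 0.157, 0.034], [0.157, -0.988, -0.006], [0.033, 0.011, -0.999]]
wrist_force: [-0.9, -1.9, -0.1]
gripper_width: 0.483
```

```bash
bash st.sh
```

```text
t 9.75 grasp in press mm [-90.5   0.7] tcp [ 0.5187 -0.0492  0.0353] yaw err 0.3 F press [-1.22 -1.72] -0.09 w mm 42.04
```

>>> servo_tool([
  {"slide":[0,-0.012,0],"spin":0},
  {"slide":[0,-0.012,0],"spin":0},
], gripper=136)

```text
time_s: 9.95
tcp_pos: [0.5187, -0.0488, 0.0353]
ee_rot: [[0.987, 0.157, 0.034], [0.157, -0.988, -0.006], [0.033, 0.012, -0.999]]
wrist_force: [0.1, 0.1, -0.3]
gripper_width: 0.47
```

```bash
bash st.sh
```

```text
t 9.95 grasp in press mm [-90.5   1.2] tcp [ 0.5187 -0.0488  0.0353] yaw err 0.28 F press [0.13 0.07] -0.28 w mm 40.86
```

>>> servo_tool([
  {"slide":[0,-0.012,0],"spin":0},
  {"slide":[0,-0.012,0],"spin":0},
], gripper=140)

```text
time_s: 10.15
tcp_pos: [0.5185, -0.0481, 0.0353]
ee_rot: [[0.987, 0.157, 0.034], [0.157, -0.988, -0.006], [0.033, 0.011, -0.999]]
wrist_force: [0.1, 0.6, 0.8]
gripper_width: 0.451
```

```bash
bash st.sh
```

```text
t 10.15 grasp in press mm [-90.5   1.9] tcp [ 0.5185 -0.0481  0.0353] yaw err 0.27 F press [0.18 0.53] 0.79 w mm 39.2
```

>>> servo_tool([
  {"slide":[0,-0.015,0],"spin":0},
  {"slide":[0,-0.013,0],"spin":0},
], gripper=144)

```text
time_s: 10.35
tcp_pos: [0.5185, -0.0475, 0.0353]
ee_rot: [[0.987, 0.157, 0.034], [0.157, -0.988, -0.006], [0.033, 0.012, -0.999]]
wrist_force: [0.6, -0.7, -1.2]
gripper_width: 0.435
```

```bash
bash st.sh
```

```text
t 10.35 grasp in press mm [-90.5   2.5] tcp [ 0.5185 -0.0475  0.0353] yaw err 0.29 F press [ 0.44 -0.83] -1.2 w mm 37.88
```

>>> servo_tool([
  {"slide":[0,-0.012,0],"spin":0},
  {"slide":[0,-0.012,0],"spin":0},
], gripper=148)

```text
time_s: 10.55
tcp_pos: [0.5184, -0.0471, 0.0353]
ee_rot: [[0.987, 0.158, 0.034], [0.158, -0.987, -0.007], [0.033, 0.012, -0.999]]
wrist_force: [0.4, -1.0, -0.4]
gripper_width: 0.427
```

```bash
bash st.sh
```

```text
t 10.55 grasp in press mm [-90.5   2.9] tcp [ 0.5184 -0.0471  0.0353] yaw err 0.36 F press [ 0.23 -1.05] -0.44 w mm 37.14
```

>>> servo_tool([
  {"slide":[0,-0.008,0],"spin":0},
  {"slide":[0,0,0],"spin":0},
], gripper=152)

```text
time_s: 10.75
tcp_pos: [0.5184, -0.0471, 0.0353]
ee_rot: [[0.987, 0.158, 0.034], [0.159, -0.987, -0.007], [0.033, 0.013, -0.999]]
wrist_force: [0.7, -0.1, -0.6]
gripper_width: 0.427
```

```bash
bash st.sh
```

```text
t 10.75 grasp in press mm [-90.5   2.9] tcp [ 0.5184 -0.0471  0.0353] yaw err 0.37 F press [ 0.63 -0.22] -0.58 w mm 37.14
```

>>> servo_tool([
  {"slide":[0,0,0],"spin":0},
  {"slide":[0,0,0],"spin":0},
], gripper=157)

```text
time_s: 10.95
tcp_pos: [0.5184, -0.0471, 0.0353]
ee_rot: [[0.987, 0.158, 0.034], [0.159, -0.987, -0.007], [0.033, 0.012, -0.999]]
wrist_force: [0.5, -0.8, 0.7]
gripper_width: 0.426
```

```bash
bash st.sh
```

```text
t 10.95 grasp in press mm [-90.5   2.9] tcp [ 0.5184 -0.0471  0.0353] yaw err 0.37 F press [ 0.39 -0.9 ] 0.73 w mm 37.07
```

>>> servo_tool([
  {"slide":[0,0,0],"spin":0},
  {"slide":[0,0,0],"spin":0},
  {"slide":[0,0,0],"spin":0},
], gripper=90)

```text
time_s: 11.25
tcp_pos: [0.5183, -0.0471, 0.0353]
ee_rot: [[0.987, 0.157, 0.034], [0.157, -0.988, -0.007], [0.033, 0.012, -0.999]]
wrist_force: [0.3, 0.1, 0.7]
gripper_width: 0.599
```

```bash
bash st.sh
python3 - <<'E'
from h import *
snap('wrist','w5.png')
E
```

```text
t 11.25 grasp in press mm [-90.6   2.9] tcp [ 0.5183 -0.0471  0.0353] yaw err 0.29 F press [0.35 0.09] 0.75 w mm 52.08
```

View pics/w5.png

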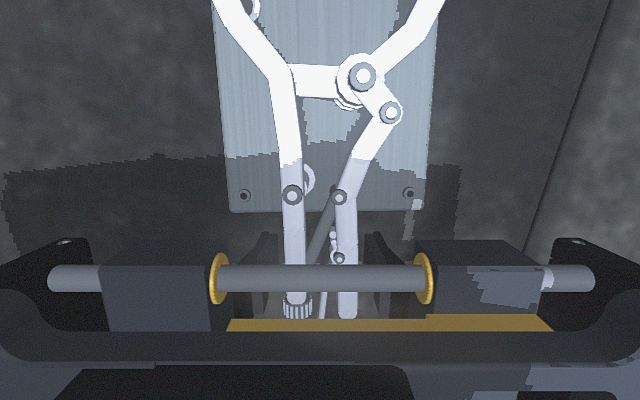

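>>> servo_tool([
  {"slide":[0,0,-0.3],"spin":0},
  {"slide":[0,0,-0.4],"spin":0},
  {"slide":[0,0,-0.5],"spin":0},
  {"slide":[0,0,-0.5],"spin":0},
  {"slide":[0,0,-0.5],"spin":0},
  {"slide":[0,0,-0.5],"spin":0},
  {"slide":[0,0,0],"spin":0},
])

```text
time_s: 12.0
tcp_pos: [0.5168, -0.0462, 0.1101]
ee_rot: [[0.987, 0.157, 0.038], [0.158, -0.987, -0.006], [0.037, 0.012, -0.999]]
wrist_force: [0.0, -0.4, 0.6]
gripper_width: 0.647
```

```bash
bash st.sh
python3 - <<'E'
from h import *
s=sense();print(np.round(s['ee_rot'],3).tolist())
E
```

```text
t 12.0 grasp in press mm [-92.   4.] tcp [ 0.5168 -0.0462  0.1101] yaw err 0.31 F press [-0.04 -0.37] 0.57 w mm 56.3
[[0.987, 0.157, 0.038], [0.158, -0.987, -0.006], [0.037, 0.012, -0.999]]
```

>>> servo_tool([
  {"slide":[-0.64,-0.48,0],"spin":0},
  {"slide":[-0.64,-0.48,0],"spin":0},
  {"slide":[-0.64,-0.48,0],"spin":0},
  {"slide":[0,0,0],"spin":0},
  {"slide":[0,0,0],"spin":0},
], gripper=255)

```text
time_s: 12.5
tcp_pos: [0.4627, -0.0174, 0.1088]
ee_rot: [[0.987, 0.156, 0.042], [0.157, -0.988, -0.005], [0.04, 0.011, -0.999]]
wrist_force: [0.3, 0.8, 0.7]
gripper_width: 0.279
```

```bash
bash st.sh
python3 - <<'E'
from h import *
c=snap('wrist','w6.png')
p=np.load('press.npy');R=np.array([[np.cos(p[2]),-np.sin(p[2])],[np.sin(p[2]),np.cos(p[2])]])
for P in [(-75,65,15),(-75,-65,15),(-122,18,55),(-146,8,55),(-138,8,62)]:
    print(P,proj(c,np.r_[R@np.array(P[:2])/1000+p[:2],P[2]/1000]).round(1))
E
```

```text
t 12.5 grasp in press mm [-141.2   40.7] tcp [ 0.4627 -0.0174  0.1088] yaw err 0.26 F press [0.43 0.71] 0.7 w mm 24.27
(-75, 65, 15) [291.6 135.8]
(-75, -65, 15) [441.4 136.3]
(-122, 18, 55) [349.4 199.3]
(-146, 8, 55) [361.2 228.9]
(-138, 8, 62) [362.9 221.9]
```

View pics/w6.png

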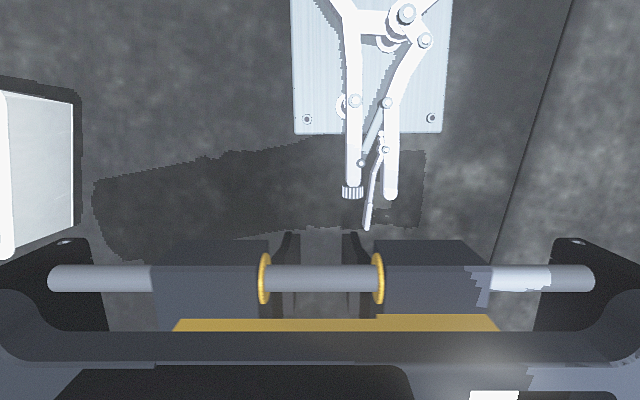

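>>> servo_tool([
  {"slide":[-0.05,0,0.4],"spin":0},
  {"slide":[0,0,0.5],"spin":0},
  {"slide":[0,0,0.5],"spin":0},
  {"slide":[0,0,0.5],"spin":0},
  {"slide":[0,0,0.5],"spin":0},
  {"slide":[0,0,0.35],"spin":0},
  {"slide":[0,0,0],"spin":0},
])

```text
time_s: 13.25
tcp_pos: [0.4677, -0.0197, 0.0334]
ee_rot: [[0.988, 0.151, 0.041], [0.152, -0.988, -0.005], [0.039, 0.011, -0.999]]
wrist_force: [-0.9, -0.1, -1.2]
gripper_width: 0.01
```

```bash
bash st.sh
python3 - <<'E'
from h import *
c=snap('wrist','w7.png')
c=snap('scene','s7.png')
a=cv2.imread('pics/s7.png');cv2.imwrite('pics/s7c.png',cv2.resize(a[95:215,285:435],(750,600),interpolation=cv2.INTER_CUBIC))
E
```

```text
t 13.25 grasp in press mm [-136.5   37.6] tcp [ 0.4677 -0.0197  0.0334] yaw err -0.02 F press [-0.87  0.07] -1.18 w mm 0.87
```

View pics/w7.png

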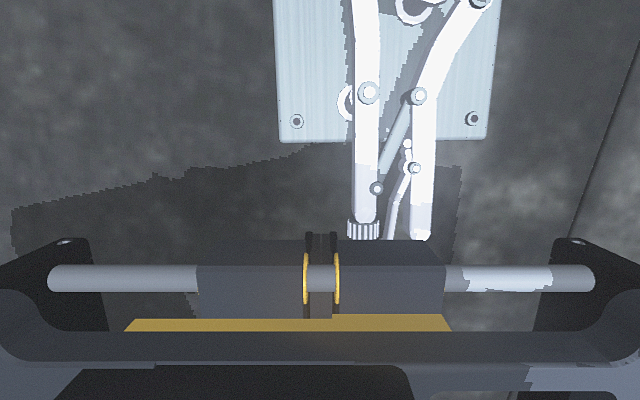

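View pics/s7c.png

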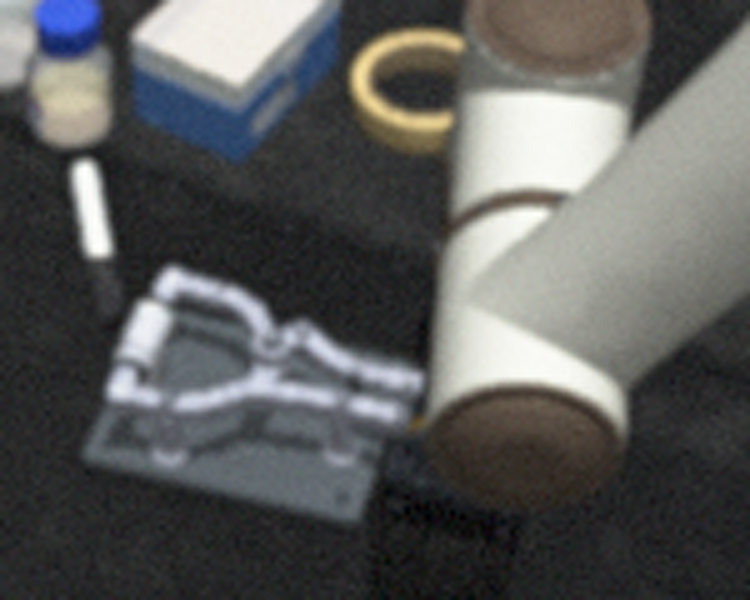

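>>> servo_tool([
  {"slide":[-0.2,0,-0.2],"spin":0},
  {"slide":[0,0.15,0],"spin":0},
  {"slide":[0,0.15,0],"spin":0},
])

```text
time_s: 13.65
tcp_pos: [0.4652, -0.0275, 0.0414]
ee_rot: [[0.987, 0.153, 0.046], [0.153, -0.988, -0.004], [0.045, 0.011, -0.999]]
wrist_force: [0.4, -0.4, 0.1]
gripper_width: 0.004
```

```bash
bash st.sh
```

```text
t 13.65 grasp in press mm [-140.4   30.3] tcp [ 0.4652 -0.0275  0.0414] yaw err 0.06 F press [ 0.32 -0.44] 0.07 w mm 0.34
```

>>> servo_tool([
  {"slide":[0,0.1,0],"spin":0},
  {"slide":[0,0.1,0],"spin":0},
])

```text
time_s: 13.85
tcp_pos: [0.4665, -0.033, 0.0424]
ee_rot: [[0.987, 0.153, 0.048], [0.153, -0.988, -0.003], [0.047, 0.011, -0.999]]
wrist_force: [-0.2, -0.1, -0.1]
gripper_width: 0.004
```

```bash
bash st.sh; python3 -c "
from h import *
snap('wrist','w8.png')"
```

```text
t 13.85 grasp in press mm [-139.9   24.7] tcp [ 0.4665 -0.033   0.0424] yaw err 0.04 F press [-0.16 -0.05] -0.12 w mm 0.35
```

View pics/w8.png

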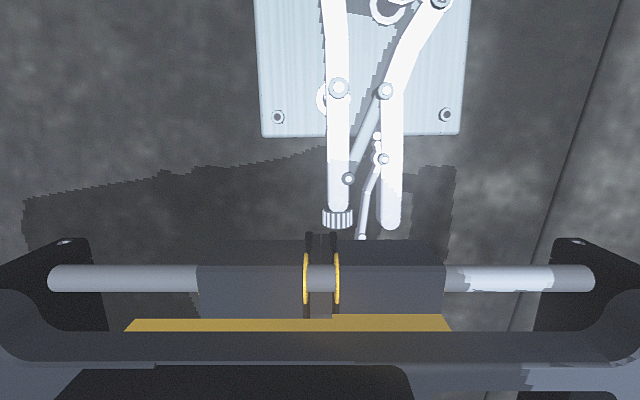

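>>> servo_tool([
  {"slide":[-0.05,0.1,0],"spin":0},
  {"slide":[0,0.08,0],"spin":0},
])

```text
time_s: 14.1
tcp_pos: [0.4659, -0.0383, 0.0424]
ee_rot: [[0.987, 0.152, 0.049], [0.153, -0.988, -0.003], [0.047, 0.011, -0.999]]
wrist_force: [0.3, 1.0, 1.4]
gripper_width: 0.003
```

```bash
bash st.sh
```

```text
t 14.1 grasp in press mm [-141.3   19.6] tcp [ 0.4659 -0.0383  0.0424] yaw err 0.02 F press [0.45 0.89] 1.42 w mm 0.28
```

>>> servo_tool([
  {"slide":[0,0.07,0],"spin":0},
  {"slide":[0,0.07,0],"spin":0},
])

```text
time_s: 14.3
tcp_pos: [0.4665, -0.0421, 0.0423]
ee_rot: [[0.987, 0.152, 0.048], [0.153, -0.988, -0.003], [0.047, 0.011, -0.999]]
wrist_force: [0.3, 1.2, 0.6]
gripper_width: 0.001
```

```bash
bash st.sh
```

```text
t 14.3 grasp in press mm [-141.3   15.8] tcp [ 0.4665 -0.0421  0.0423] yaw err 0.02 F press [0.44 1.18] 0.57 w mm 0.13
```

>>> servo_tool([
  {"slide":[0,0.08,0],"spin":0},
  {"slide":[0,0.08,0],"spin":0},
])

```text
time_s: 14.5
tcp_pos: [0.4667, -0.0463, 0.0422]
ee_rot: [[0.987, 0.152, 0.047], [0.152, -0.988, -0.003], [0.046, 0.01, -0.999]]
wrist_force: [-1.1, 1.2, 0.3]
gripper_width: 0.006
```

```bash
bash st.sh; python3 -c "
from h import *
snap('wrist','w9.png')"
```

```text
t 14.5 grasp in press mm [-141.8   11.5] tcp [ 0.4667 -0.0463  0.0422] yaw err 0.0 F press [-0.89  1.34] 0.34 w mm 0.51
```

View pics/w9.png

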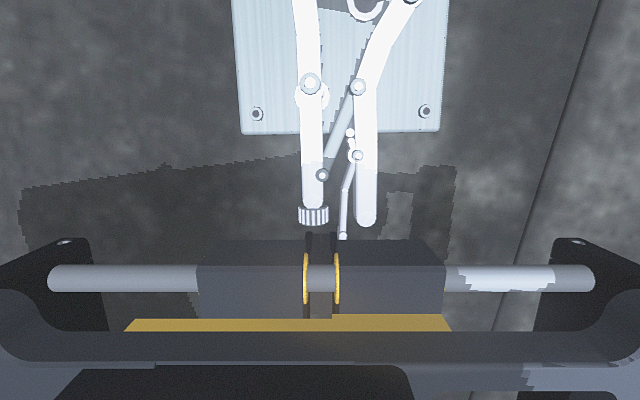

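>>> servo_tool([
  {"slide":[0,0.07,0],"spin":0},
  {"slide":[0,0.07,0],"spin":0},
])

```text
time_s: 14.75
tcp_pos: [0.4667, -0.0499, 0.0421]
ee_rot: [[0.987, 0.152, 0.046], [0.152, -0.988, -0.003], [0.045, 0.01, -0.999]]
wrist_force: [-1.8, 1.4, 1.1]
gripper_width: 0.002
```

```bash
bash st.sh
```

```text
t 14.75 grasp in press mm [-142.3    8. ] tcp [ 0.4667 -0.0499  0.0421] yaw err -0.01 F press [-1.56  1.62] 1.14 w mm 0.2
```

>>> servo_tool([
  {"slide":[0,0.07,0],"spin":0},
  {"slide":[0,0.07,0],"spin":0},
])

```text
time_s: 14.95
tcp_pos: [0.4668, -0.0536, 0.042]
ee_rot: [[0.987, 0.152, 0.045], [0.152, -0.988, -0.003], [0.044, 0.01, -0.999]]
wrist_force: [-0.9, 1.8, 1.3]
gripper_width: 0.006
```

```bash
bash st.sh; python3 -c "
from h import *
snap('wrist','w10.png')"
```

```text
t 14.95 grasp in press mm [-142.7    4.3] tcp [ 0.4668 -0.0536  0.042 ] yaw err 0.0 F press [-0.63  1.88] 1.27 w mm 0.55
```

View pics/w10.png

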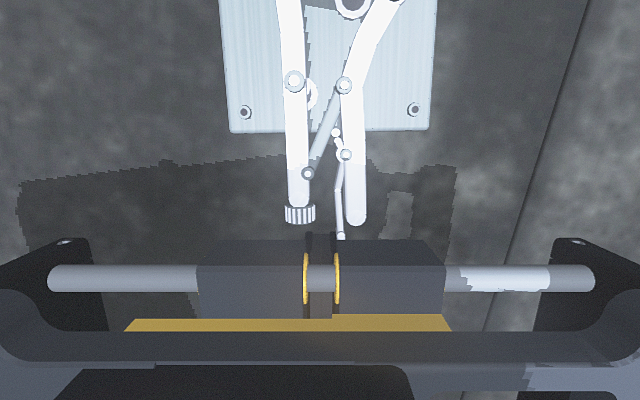

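>>> servo_tool([
  {"slide":[0.03,0.07,0],"spin":0},
  {"slide":[0,0.06,0],"spin":0},
])

```text
time_s: 15.2
tcp_pos: [0.4677, -0.0571, 0.0419]
ee_rot: [[0.987, 0.152, 0.044], [0.152, -0.988, -0.003], [0.043, 0.01, -0.999]]
wrist_force: [-0.7, 1.0, 0.7]
gripper_width: 0.008
```

```bash
bash st.sh; python3 -c "
from h import *
snap('wrist','w11.png')"
```

```text
t 15.2 grasp in press mm [-142.3    0.7] tcp [ 0.4677 -0.0571  0.0419] yaw err -0.01 F press [-0.58  1.11] 0.72 w mm 0.67
```

View pics/w11.png

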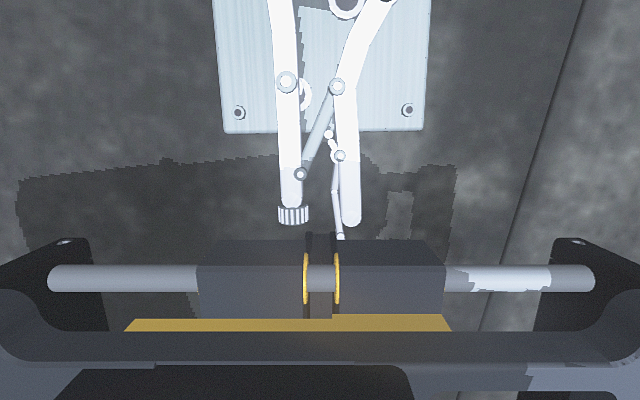

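>>> servo_tool([
  {"slide":[0,0.07,0],"spin":0},
  {"slide":[0,0.07,0],"spin":0},
])

```text
time_s: 15.45
tcp_pos: [0.4681, -0.061, 0.0418]
ee_rot: [[0.987, 0.152, 0.044], [0.152, -0.988, -0.003], [0.043, 0.01, -0.999]]
wrist_force: [-1.1, 1.2, 0.0]
gripper_width: 0.005
```

```bash
bash st.sh; python3 -c "
from h import *
snap('wrist','w12.png')"
```

```text
t 15.45 grasp in press mm [-142.6   -3.2] tcp [ 0.4681 -0.061   0.0418] yaw err -0.02 F press [-0.93  1.35] 0.01 w mm 0.42
```

View pics/w12.png

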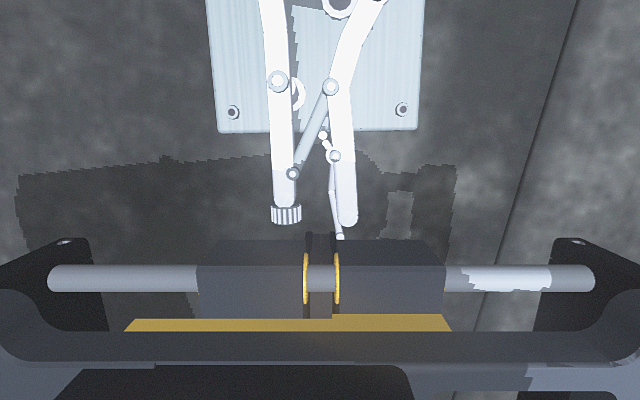

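>>> servo_tool([
  {"slide":[0,0.07,0],"spin":0},
  {"slide":[0,0.07,0],"spin":0},
])

```text
time_s: 15.7
tcp_pos: [0.47, -0.0649, 0.0423]
ee_rot: [[0.987, 0.152, 0.047], [0.152, -0.988, -0.004], [0.046, 0.011, -0.999]]
wrist_force: [0.3, 0.4, -0.9]
gripper_width: 0.003
```

```bash
bash st.sh; python3 -c "
from h import *
snap('wrist','w13.png')"
```

```text
t 15.7 grasp in press mm [-141.3   -7.3] tcp [ 0.47   -0.0649  0.0423] yaw err 0.01 F press [0.35 0.32] -0.95 w mm 0.3
```

View pics/w13.png

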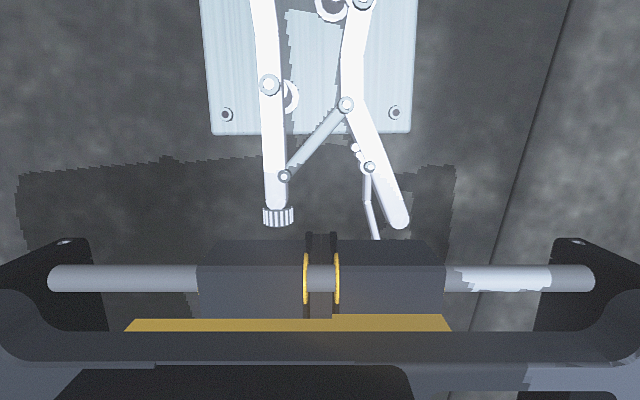

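>>> servo_tool([
  {"slide":[-0.1,-0.1,-0.4],"spin":0},
  {"slide":[-0.1,0,-0.5],"spin":0},
  {"slide":[0,0,-0.5],"spin":0},
  {"slide":[0,0,-0.5],"spin":0},
  {"slide":[0,0,-0.5],"spin":0},
  {"slide":[0,0,-0.5],"spin":0},
  {"slide":[0,0,-0.5],"spin":0},
  {"slide":[0,0,-0.5],"spin":0},
  {"slide":[0,0,0],"spin":0},
], gripper=132)

```text
time_s: 16.65
tcp_pos: [0.4599, -0.0624, 0.1491]
ee_rot: [[0.987, 0.153, 0.054], [0.153, -0.988, -0.003], [0.053, 0.011, -0.999]]
wrist_force: [-0.1, 0.5, 0.2]
gripper_width: 0.484
```

>>> servo_tool([
  {"slide":[0.7,0,0],"spin":1},
  {"slide":[0.7,-0.1,0],"spin":1},
  {"slide":[0.6,-0.2,0],"spin":1},
  {"slide":[0.6,-0.3,0],"spin":1},
  {"slide":[0.6,-0.5,0],"spin":1},
  {"slide":[0.4,-0.6,0],"spin":1},
  {"slide":[0,0,0],"spin":1},
  {"slide":[0,0,0],"spin":1},
  {"slide":[0,0,0],"spin":1},
  {"slide":[0,0,0],"spin":1},
])

```text
time_s: 17.65
tcp_pos: [0.562, -0.0371, 0.1519]
ee_rot: [[0.267, -0.963, 0.05], [-0.964, -0.267, -0.002], [0.015, -0.047, -0.999]]
wrist_force: [0.1, -0.3, -0.2]
gripper_width: 0.485
```

```bash
bash st.sh; python3 -c "
from h import *
snap('wrist','w14.png');print(np.round(sense()['ee_rot'],3))"
```

```text
t 17.65 grasp in press mm [-46.2   6.1] tcp [ 0.562  -0.0371  0.1519] yaw err -83.3 F press [ 0.1  -0.27] -0.2 w mm 42.18
[[ 0.263 -0.964  0.049]
 [-0.965 -0.263 -0.002]
 [ 0.015 -0.047 -0.999]]
```

View pics/w14.png

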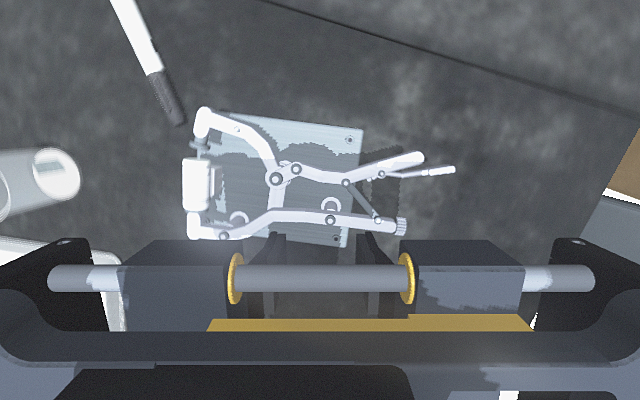

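Run:
```python
from h import *
a=cv2.imread('pics/w14.png');cv2.imwrite('pics/w14c.png',cv2.resize(a[90:260,160:330],(600,600),interpolation=cv2.INTER_CUBIC))
c=snap('top','t14.png');a=cv2.imread('pics/t14.png');cv2.imwrite('pics/t14c.png',cv2.resize(a[150:250,315:415],(600,600),interpolation=cv2.INTER_CUBIC))
```

```text
(no output)
```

View pics/w14c.png

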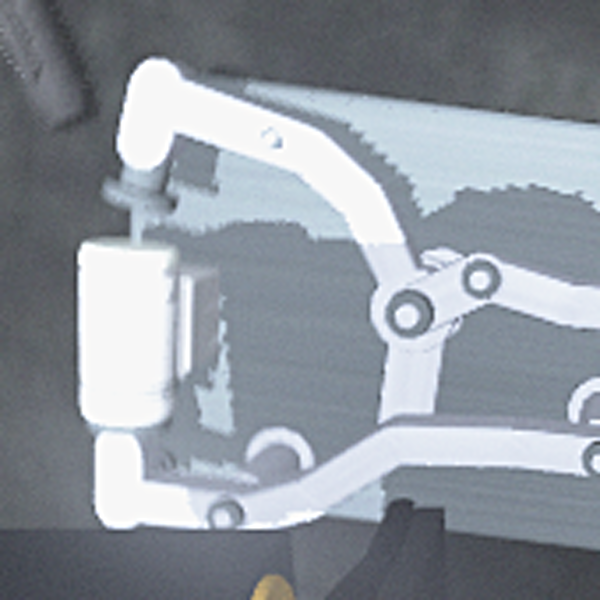

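View pics/t14c.png

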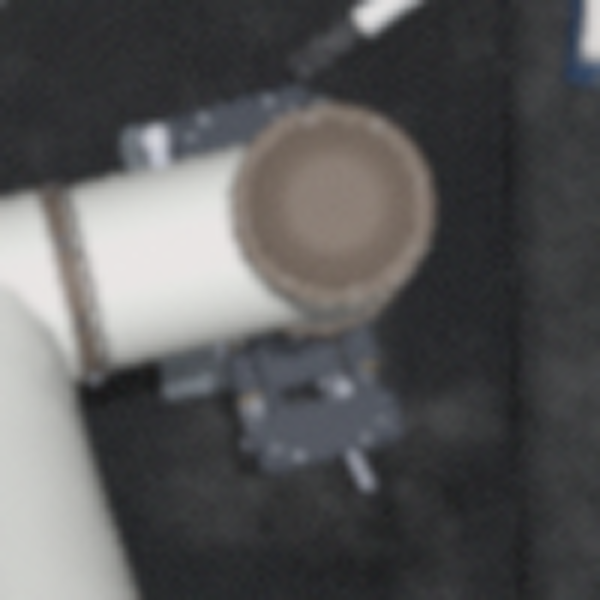

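Run:
```python
from h import *
c=np.load('pics/w14.png.npz');p=np.load('press.npy');R=np.array([[np.cos(p[2]),-np.sin(p[2])],[np.sin(p[2]),np.cos(p[2])]])
X=lambda cx,cy:(160+cx/3.53,90+cy/3.53)
for uv,z in [((128,332),.058),((80,332),.055),((178,332),.055),((128,240),.06),((128,425),.06)]:
    w=unproj(c,X(*uv),z);print(w.round(4),(R.T@(w[:2]-p[:2])*1000).round(1))
```

```text
[ 0.6819 -0.0235  0.058 ] [75.2  0.5]
[ 0.6955 -0.0189  0.055 ] [89.4  3. ]
[ 0.6703 -0.0262  0.055 ] [63.3 -0.4]
[ 0.6848 -0.0476  0.06  ] [ 74.4 -23.7]
[0.6771 0.0008 0.06  ] [74.1 25.2]
```

>>> servo_tool([
  {"slide":[0,0,0],"spin":0.84},
  {"slide":[0.04,-0.8,0],"spin":0},
  {"slide":[0.04,-0.8,0],"spin":0},
  {"slide":[0.04,-0.8,0],"spin":0},
  {"slide":[0.04,-0.8,0],"spin":0},
  {"slide":[0,-0.8,0],"spin":0},
  {"slide":[0,-0.7,0],"spin":0},
  {"slide":[0,0,0],"spin":0},
])

```text
time_s: 18.55
tcp_pos: [0.6796, -0.0208, 0.1552]
ee_rot: [[0.182, -0.982, 0.045], [-0.983, -0.182, -0.002], [0.011, -0.044, -0.999]]
wrist_force: [-1.7, 0.0, -1.2]
gripper_width: 0.482
```

```bash
bash st.sh; python3 -c "
from h import *
snap('wrist','w15.png');print(np.round(sense()['ee_rot'],3))"
```

```text
t 18.55 grasp in press mm [72.6  4.3] tcp [ 0.6796 -0.0208  0.1552] yaw err -88.27 F press [-1.64  0.28] -1.22 w mm 41.92
[[ 0.181 -0.982  0.044]
 [-0.983 -0.182 -0.002]
 [ 0.01  -0.043 -0.999]]
```

View pics/w15.png

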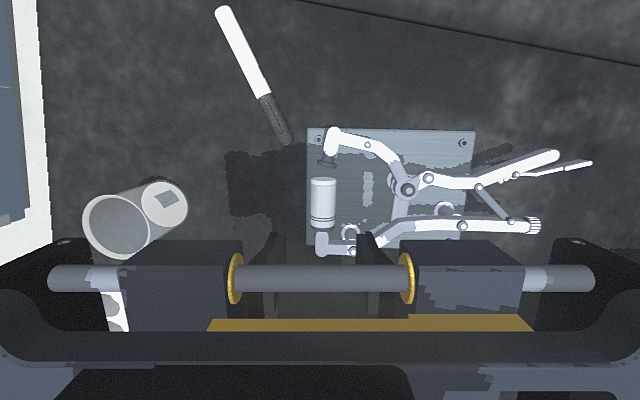

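Run:
```python
from h import *
c=np.load('pics/w15.png.npz');p=np.load('press.npy');R=np.array([[np.cos(p[2]),-np.sin(p[2])],[np.sin(p[2]),np.cos(p[2])]])
for uv,z in [((323,203),.06),((323,178),.06),((323,228),.06),((310,203),.055),((336,203),.055)]:
    w=unproj(c,uv,z);print(w.round(4),(R.T@(w[:2]-p[:2])*1000).round(1))
t=np.load('pics/top0.png.npz')
print(unproj(t,(338,125),.07))
a=cv2.imread('pics/w15.png');cv2.imwrite('pics/w15c.png',cv2.resize(a[120:260,290:430],(600,600),interpolation=cv2.INTER_CUBIC))
s=cv2.imread('pics/scene0.png');cv2.imwrite('pics/s0b.png',cv2.resize(s[120:220,170:330],(800,500),interpolation=cv2.INTER_CUBIC))
print(proj(np.load('pics/scene0.png.npz'),[.8,.03,.1]))
```

```text
[ 0.6824 -0.0219  0.06  ] [76.  2.]
[ 0.6867 -0.0447  0.06  ] [ 76.7 -21.2]
[0.678  0.0021 0.06  ] [75.2 26.4]
[ 0.6943 -0.0181  0.055 ] [88.3  3.9]
[ 0.6705 -0.0228  0.055 ] [64.   2.9]
[0.84833171 0.03100596 0.07      ]
[268.94898214 150.69961152]
```

View pics/w15c.png

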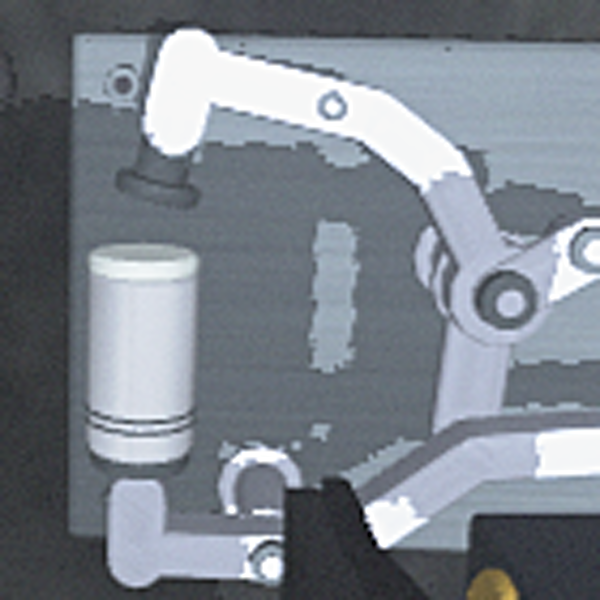

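View pics/s0b.png

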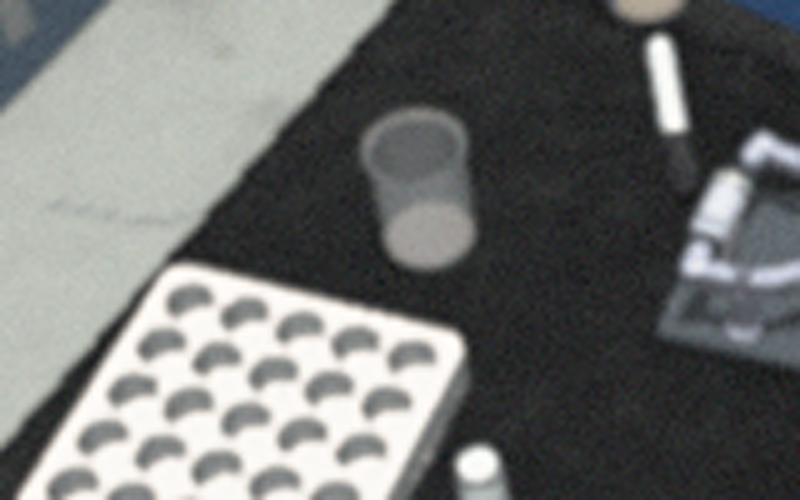

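>>> servo_tool([
  {"slide":[0.04,0.05,0.4],"spin":0.2},
  {"slide":[0,0,0.5],"spin":0},
  {"slide":[0,0,0.5],"spin":0},
  {"slide":[0,0,0.5],"spin":0},
  {"slide":[0,0,0.5],"spin":0},
  {"slide":[0,0,0],"spin":0},
])

```text
time_s: 19.2
tcp_pos: [0.6751, -0.0231, 0.088]
ee_rot: [[0.154, -0.987, 0.038], [-0.988, -0.154, -0.002], [0.008, -0.037, -0.999]]
wrist_force: [-1.0, -1.1, -0.4]
gripper_width: 0.486
```

```bash
bash st.sh; python3 -c "
from h import *
snap('wrist','w16.png');print(np.round(sense()['ee_rot'],3))"
```

```text
t 19.2 grasp in press mm [68.   2.7] tcp [ 0.6751 -0.0231  0.088 ] yaw err -89.9 F press [-1.16 -0.94] -0.36 w mm 42.32
[[ 0.154 -0.987  0.04 ]
 [-0.988 -0.155 -0.002]
 [ 0.008 -0.039 -0.999]]
```

View pics/w16.png

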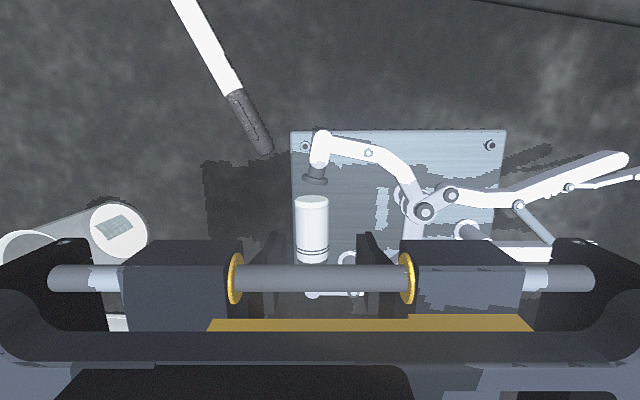

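>>> servo_tool([
  {"slide":[0,-0.28,0],"spin":0},
  {"slide":[0,0,0.3],"spin":0},
  {"slide":[0,0,0.3],"spin":0},
  {"slide":[0,0,0],"spin":0},
])

```text
time_s: 19.65
tcp_pos: [0.6857, -0.0217, 0.0749]
ee_rot: [[0.155, -0.987, 0.044], [-0.988, -0.155, -0.002], [0.009, -0.043, -0.999]]
wrist_force: [-0.4, -0.4, -1.1]
gripper_width: 0.481
```

```bash
bash st.sh; python3 -c "
from h import *
snap('wrist','w17.png')"
```

```text
t 19.65 grasp in press mm [78.5  2.4] tcp [ 0.6857 -0.0217  0.0749] yaw err -89.85 F press [-0.42 -0.35] -1.11 w mm 41.83
```

View pics/w17.png

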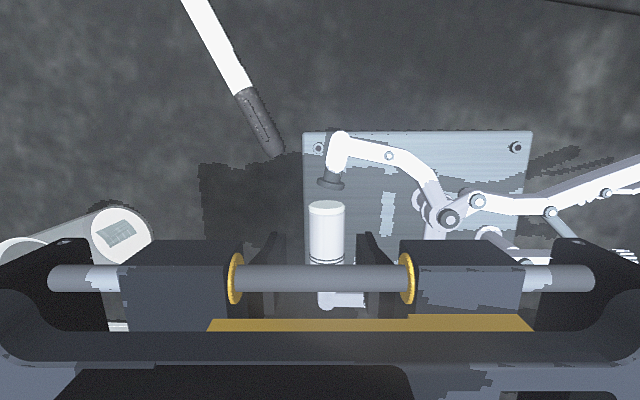

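>>> servo_tool([
  {"slide":[0,0.12,0],"spin":0},
  {"slide":[0,0,0.3],"spin":0},
  {"slide":[0,0,0],"spin":0},
])

```text
time_s: 20.0
tcp_pos: [0.6832, -0.0222, 0.068]
ee_rot: [[0.155, -0.987, 0.045], [-0.988, -0.155, -0.002], [0.009, -0.045, -0.999]]
wrist_force: [-0.4, -0.3, -0.3]
gripper_width: 0.488
```

```bash
bash st.sh
```

```text
t 20.0 grasp in press mm [76.   2.3] tcp [ 0.6832 -0.0222  0.068 ] yaw err -89.84 F press [-0.42 -0.19] -0.35 w mm 42.46
```

>>> servo_tool([
  {"slide":[0,0,0.3],"spin":0},
  {"slide":[0,0,0.3],"spin":0},
  {"slide":[0,0,0],"spin":0},
])

```text
time_s: 20.3
tcp_pos: [0.6839, -0.0223, 0.0518]
ee_rot: [[0.155, -0.987, 0.046], [-0.988, -0.155, -0.002], [0.009, -0.045, -0.999]]
wrist_force: [-0.1, 0.6, 0.0]
gripper_width: 0.48
```

```bash
bash st.sh
```

```text
t 20.3 grasp in press mm [76.6  2.1] tcp [ 0.6839 -0.0223  0.0518] yaw err -89.84 F press [-0.02  0.59] 0.03 w mm 41.8
```

>>> servo_tool([
  {"slide":[0,0.03,0.28],"spin":0},
  {"slide":[0,0,0],"spin":0},
])

```text
time_s: 20.5
tcp_pos: [0.6832, -0.0225, 0.0436]
ee_rot: [[0.155, -0.987, 0.045], [-0.988, -0.155, -0.002], [0.009, -0.044, -0.999]]
wrist_force: [0.3, -0.6, -0.6]
gripper_width: 0.482
```

```bash
bash st.sh; python3 -c "
from h import *
snap('wrist','w18.png')"
```

```text
t 20.5 grasp in press mm [75.9  2. ] tcp [ 0.6832 -0.0225  0.0436] yaw err -89.84 F press [ 0.2  -0.61] -0.57 w mm 41.92
```

View pics/w18.png

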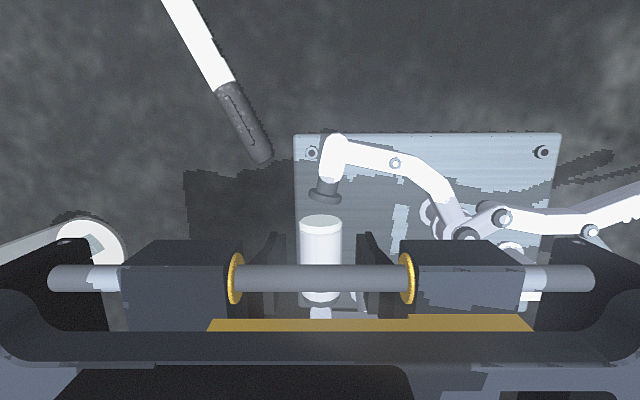

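>>> servo_tool([
  {"slide":[0,0,0],"spin":0},
  {"slide":[0,0,0],"spin":0},
], gripper=172)

```text
time_s: 20.75
tcp_pos: [0.6843, -0.0225, 0.0448]
ee_rot: [[0.156, -0.987, 0.047], [-0.988, -0.156, -0.002], [0.009, -0.046, -0.999]]
wrist_force: [-0.1, 0.9, -0.1]
gripper_width: 0.379
```

>>> servo_tool([
  {"slide":[0,0,0],"spin":0},
  {"slide":[0,0,0],"spin":0},
], gripper=178)

```text
time_s: 20.95
tcp_pos: [0.6847, -0.0224, 0.0454]
ee_rot: [[0.156, -0.987, 0.048], [-0.988, -0.156, -0.002], [0.009, -0.047, -0.999]]
wrist_force: [-1.3, 0.5, 0.0]
gripper_width: 0.312
```

```bash
bash st.sh
```

```text
t 20.95 grasp in press mm [77.3  1.9] tcp [ 0.6847 -0.0224  0.0454] yaw err -89.8 F press [-1.23  0.68] 0.03 w mm 27.19
```

>>> servo_tool([
  {"slide":[0,0.05,0.02],"spin":0},
  {"slide":[0,0,0],"spin":0},
], gripper=182)

```text
time_s: 21.15
tcp_pos: [0.6835, -0.0226, 0.0451]
ee_rot: [[0.156, -0.987, 0.049], [-0.988, -0.156, -0.002], [0.009, -0.048, -0.999]]
wrist_force: [-0.3, -1.2, 0.8]
gripper_width: 0.29
```

```bash
bash st.sh
```

```text
t 21.15 grasp in press mm [76.1  1.9] tcp [ 0.6835 -0.0226  0.0451] yaw err -89.81 F press [-0.52 -1.13] 0.81 w mm 25.27
```

>>> servo_tool([
  {"slide":[0,0,0],"spin":0},
  {"slide":[0,0,0],"spin":0},
], gripper=186)

```text
time_s: 21.35
tcp_pos: [0.6834, -0.0226, 0.0452]
ee_rot: [[0.156, -0.987, 0.049], [-0.988, -0.156, -0.002], [0.009, -0.048, -0.999]]
wrist_force: [0.3, -1.1, -0.2]
gripper_width: 0.273
```

```bash
bash st.sh
```

```text
t 21.35 grasp in press mm [76.   1.9] tcp [ 0.6834 -0.0226  0.0452] yaw err -89.81 F press [ 0.08 -1.15] -0.24 w mm 23.79
```

Contact at about 24 mm with no net force; firm up the grip.

>>> servo_tool([
  {"slide":[0,0,0],"spin":0},
  {"slide":[0,0,0],"spin":0},
  {"slide":[0,0,0],"spin":0},
], gripper=205)

```text
time_s: 21.65
tcp_pos: [0.6834, -0.0226, 0.0452]
ee_rot: [[0.156, -0.987, 0.049], [-0.988, -0.156, -0.002], [0.009, -0.048, -0.999]]
wrist_force: [-0.4, -1.0, -0.6]
gripper_width: 0.263
```

```bash
bash st.sh
```

```text
t 21.65 grasp in press mm [76.   1.9] tcp [ 0.6834 -0.0226  0.0452] yaw err -89.8 F press [-0.54 -0.95] -0.56 w mm 22.91
```

>>> servo_tool([
  {"slide":[0,-0.01,-0.2],"spin":0},
  {"slide":[0,-0.01,-0.3],"spin":0},
  {"slide":[0,-0.02,-0.4],"spin":0},
  {"slide":[0,-0.02,-0.4],"spin":0},
  {"slide":[0,0,0],"spin":0},
])

```text
time_s: 22.15
tcp_pos: [0.6836, -0.0224, 0.0808]
ee_rot: [[0.156, -0.987, 0.049], [-0.988, -0.156, -0.002], [0.01, -0.048, -0.999]]
wrist_force: [0.5, -0.2, -0.6]
gripper_width: 0.267
```

```bash
bash st.sh; python3 -c "
from h import *
snap('wrist','w19.png')"
```

```text
t 22.15 grasp in press mm [76.2  2. ] tcp [ 0.6836 -0.0224  0.0808] yaw err -89.8 F press [ 0.5  -0.23] -0.59 w mm 23.21
```

View pics/w19.png

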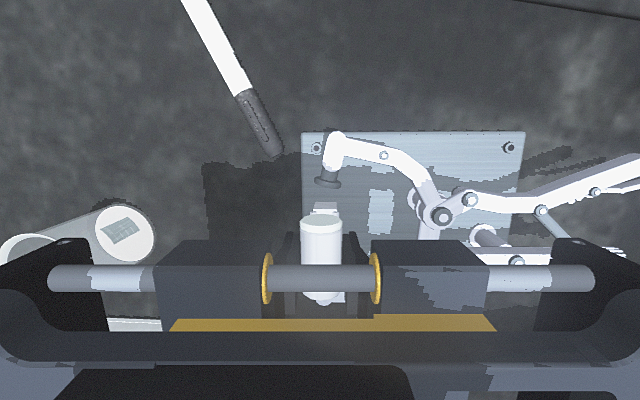

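>>> servo_tool([
  {"slide":[0,0,-0.5],"spin":0},
  {"slide":[0,0,-0.5],"spin":0},
  {"slide":[0,0,-0.5],"spin":0},
  {"slide":[0,0,-0.5],"spin":0},
  {"slide":[0,0,-0.5],"spin":0},
  {"slide":[0,0,-0.3],"spin":0},
  {"slide":[-0.4,0.2,0],"spin":0},
  {"slide":[-0.8,0.4,0],"spin":0},
  {"slide":[-0.8,0.4,0],"spin":0},
  {"slide":[-0.8,0.4,0],"spin":0},
])

```text
time_s: 23.2
tcp_pos: [0.6321, 0.0426, 0.154]
ee_rot: [[0.151, -0.987, 0.049], [-0.989, -0.151, -0.001], [0.009, -0.048, -0.999]]
wrist_force: [0.0, 0.2, 0.2]
gripper_width: 0.267
```

>>> servo_tool([
  {"slide":[-0.8,0.4,0],"spin":0},
  {"slide":[-0.8,0.4,0],"spin":0},
  {"slide":[-0.8,0.4,0],"spin":0},
  {"slide":[-0.8,0.4,0],"spin":0},
  {"slide":[-0.8,0.4,0],"spin":0},
  {"slide":[-0.8,0.4,0],"spin":0},
  {"slide":[-0.8,0.4,0],"spin":0},
  {"slide":[-0.8,0.4,0],"spin":0},
  {"slide":[-0.4,0.2,0],"spin":0},
  {"slide":[0,0,0],"spin":0},
])

```text
time_s: 24.2
tcp_pos: [0.507, 0.2077, 0.1441]
ee_rot: [[0.156, -0.987, 0.037], [-0.988, -0.156, -0.003], [0.009, -0.036, -0.999]]
wrist_force: [-0.6, 0.4, -1.3]
gripper_width: 0.265
```

>>> servo_tool([
  {"slide":[-0.7,0.28,0],"spin":0},
  {"slide":[-0.7,0.28,0],"spin":0},
  {"slide":[-0.7,0.28,0],"spin":0},
  {"slide":[-0.7,0.28,0],"spin":0},
  {"slide":[-0.6,0.24,0],"spin":0},
  {"slide":[0,0,0],"spin":1},
  {"slide":[0,0,0],"spin":0},
])

```text
time_s: 24.9
tcp_pos: [0.4601, 0.2856, 0.141]
ee_rot: [[0.008, -0.999, 0.036], [-1.0, -0.009, -0.006], [0.006, -0.036, -0.999]]
wrist_force: [-0.2, -0.3, -0.4]
gripper_width: 0.268
```

```bash
bash st.sh
python3 - <<'E'
from h import *
snap('wrist','w20.png')
c=snap('scene','s20.png');a=cv2.imread('pics/s20.png');cv2.imwrite('pics/s20c.png',cv2.resize(a[200:350,240:440],(800,600),interpolation=cv2.INTER_CUBIC))
E
```

```text
t 24.9 grasp in press mm [-97.4 340.6] tcp [0.4601 0.2856 0.141 ] yaw err -98.29 F press [-0.28 -0.29] -0.4 w mm 23.33
```

View pics/w20.png

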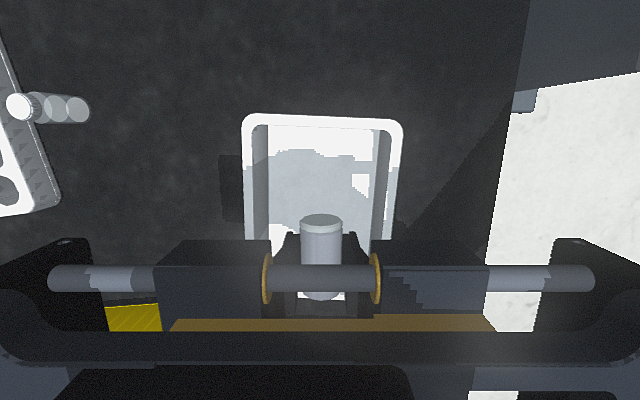

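View pics/s20c.png

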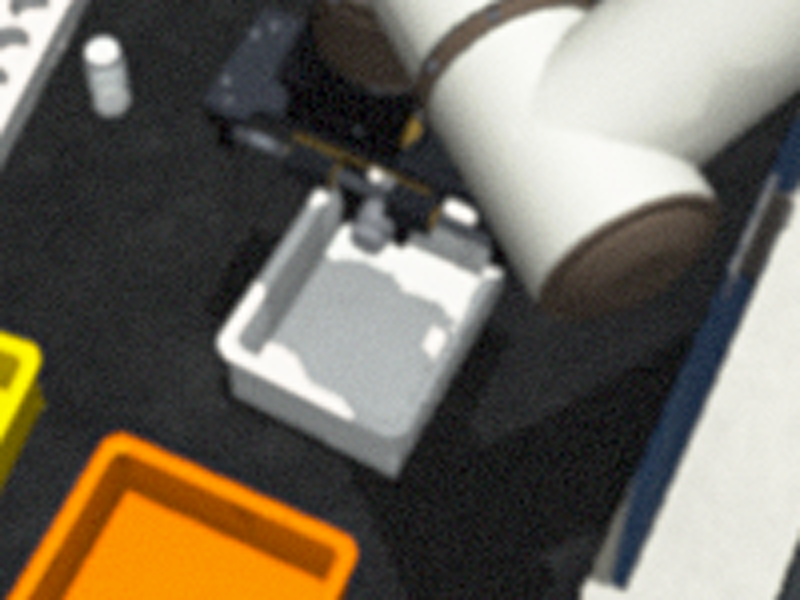

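>>> servo_tool([
  {"slide":[0,0,0.4],"spin":0},
  {"slide":[0,0,0.5],"spin":0},
  {"slide":[0,0,0.5],"spin":0},
  {"slide":[0,0,0.5],"spin":0},
  {"slide":[0,0,0.5],"spin":0},
  {"slide":[0,0,0.5],"spin":0},
  {"slide":[0,0,0],"spin":0},
])

```text
time_s: 25.7
tcp_pos: [0.4642, 0.2809, 0.0623]
ee_rot: [[0.016, -0.999, 0.034], [-1.0, -0.016, -0.007], [0.008, -0.034, -0.999]]
wrist_force: [-0.2, -0.3, -0.6]
gripper_width: 0.265
```

```bash
bash st.sh
python3 - <<'E'
from h import *
snap('wrist','w21.png')
E
```

```text
t 25.7 grasp in press mm [-94.1 335.4] tcp [0.4642 0.2809 0.0623] yaw err -97.87 F press [-0.23 -0.22] -0.63 w mm 23.05
```

View pics/w21.png

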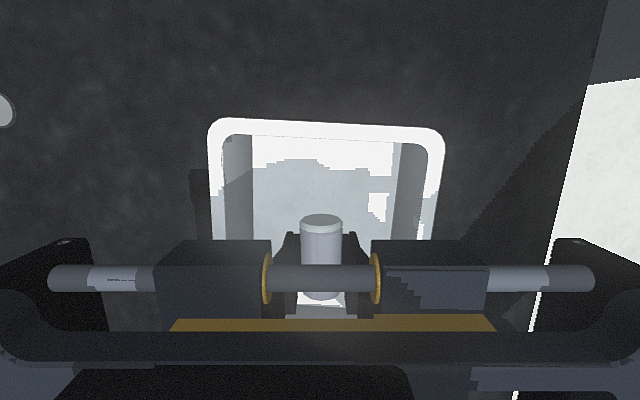

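>>> servo_tool([
  {"slide":[0,0.1,0.4],"spin":0},
  {"slide":[0,0,0.4],"spin":0},
  {"slide":[0,0,0.4],"spin":0},
  {"slide":[0,0,0.3],"spin":0},
  {"slide":[0,0,0],"spin":0},
])

```text
time_s: 26.25
tcp_pos: [0.4644, 0.2814, 0.0236]
ee_rot: [[0.017, -0.999, 0.037], [-1.0, -0.017, -0.004], [0.005, -0.037, -0.999]]
wrist_force: [-0.8, -0.5, -0.8]
gripper_width: 0.269
```

```bash
bash st.sh
```

```text
t 26.25 grasp in press mm [-93.9 335.8] tcp [0.4644 0.2814 0.0236] yaw err -97.8 F press [-0.9  -0.33] -0.79 w mm 23.37
```

>>> servo_tool([
  {"slide":[0,0,0.25],"spin":0},
  {"slide":[0,0,0.25],"spin":0},
  {"slide":[0,0,0.1],"spin":0},
])

```text
time_s: 26.55
tcp_pos: [0.4654, 0.2819, 0.0079]
ee_rot: [[0.017, -0.999, 0.038], [-1.0, -0.018, -0.003], [0.004, -0.038, -0.999]]
wrist_force: [-0.3, -0.3, -0.7]
gripper_width: 0.265
```

```bash
bash st.sh
python3 - <<'E'
from h import *
snap('wrist','w22.png')
E
```

```text
t 26.55 grasp in press mm [-92.8 336.1] tcp [0.4654 0.2819 0.0079] yaw err -97.77 F press [-0.3  -0.24] -0.72 w mm 23.07
```

View pics/w22.png

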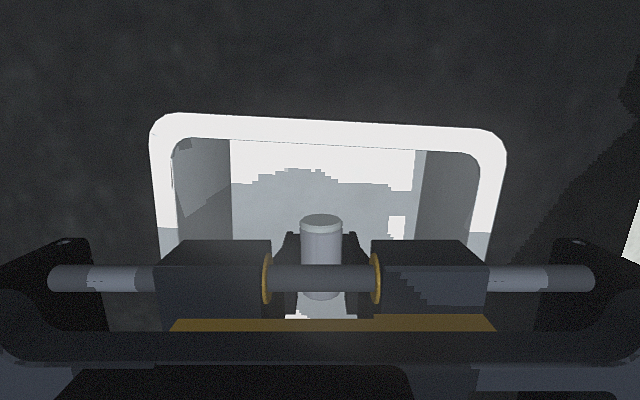

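>>> servo_tool([
  {"slide":[0,0,0.06],"spin":0},
  {"slide":[0,0,0.04],"spin":0},
])

```text
time_s: 26.8
tcp_pos: [0.4656, 0.282, 0.0052]
ee_rot: [[0.017, -0.999, 0.039], [-1.0, -0.018, -0.003], [0.004, -0.038, -0.999]]
wrist_force: [-0.4, 0.5, -0.4]
gripper_width: 0.265
```

>>> servo_tool([
  {"slide":[0,0,0],"spin":0},
  {"slide":[0,0,0],"spin":0},
  {"slide":[0,0,0],"spin":0},
], gripper=180)

```text
time_s: 27.1
tcp_pos: [0.4661, 0.2824, 0.0058]
ee_rot: [[0.018, -0.999, 0.04], [-1.0, -0.018, -0.002], [0.003, -0.04, -0.999]]
wrist_force: [-0.2, 0.5, 0.3]
gripper_width: 0.291
```

>>> servo_tool([
  {"slide":[0,0,0],"spin":0},
  {"slide":[0,0,0],"spin":0},
  {"slide":[0,0,0],"spin":0},
], gripper=140)

```text
time_s: 27.4
tcp_pos: [0.4663, 0.2827, 0.0063]
ee_rot: [[0.018, -0.999, 0.04], [-1.0, -0.018, -0.001], [0.002, -0.04, -0.999]]
wrist_force: [-1.1, -0.8, 1.1]
gripper_width: 0.436
```

```bash
bash st.sh
python3 - <<'E'
from h import *
snap('wrist','w23.png')
E
```

```text
t 27.4 grasp in press mm [-91.9 336.7] tcp [0.4663 0.2827 0.0063] yaw err -97.74 F press [-1.22 -0.63] 1.12 w mm 37.95
```

View pics/w23.png

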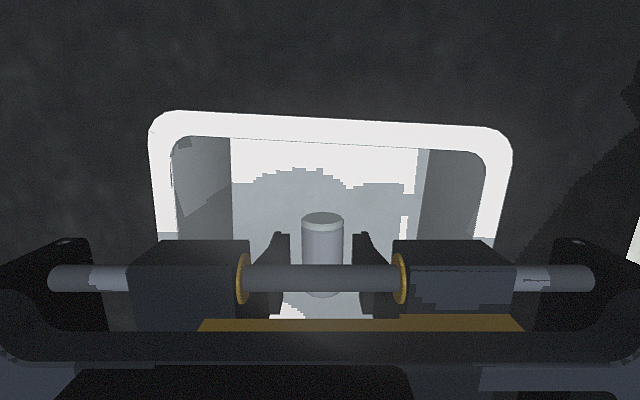

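>>> servo_tool([
  {"slide":[0,0,-0.3],"spin":0},
  {"slide":[0,0,-0.4],"spin":0},
  {"slide":[0,0,-0.5],"spin":0},
  {"slide":[0,0,-0.5],"spin":0},
  {"slide":[0,0,-0.5],"spin":0},
  {"slide":[0,0,-0.5],"spin":0},
  {"slide":[0,0,-0.5],"spin":0},
  {"slide":[0,0,-0.5],"spin":0},
  {"slide":[0,0,-0.5],"spin":0},
  {"slide":[0,0,-0.5],"spin":0},
])

```text
time_s: 28.45
tcp_pos: [0.4609, 0.2826, 0.1347]
ee_rot: [[0.018, -0.999, 0.042], [-1.0, -0.018, 0.001], [-0.0, -0.042, -0.999]]
wrist_force: [0.7, 0.9, -0.1]
gripper_width: 0.452
```

>>> servo_tool([
  {"slide":[-0.5,0,-0.5],"spin":0},
  {"slide":[-0.5,0,-0.5],"spin":0},
  {"slide":[-0.5,0,-0.5],"spin":0},
  {"slide":[-0.5,0,-0.5],"spin":0},
  {"slide":[0,0,0],"spin":0},
  {"slide":[0,0,0],"spin":0},
])

```text
time_s: 29.05
tcp_pos: [0.4574, 0.3336, 0.1946]
ee_rot: [[0.018, -0.999, 0.048], [-1.0, -0.017, 0.009], [-0.008, -0.048, -0.999]]
wrist_force: [-0.2, -0.3, -0.9]
gripper_width: 0.453
```

```bash
bash st.sh
python3 - <<'E'
from h import *
snap('wrist','w24.png')
c=snap('scene','s24.png');a=cv2.imread('pics/s24.png');cv2.imwrite('pics/s24c.png',cv2.resize(a[100:350,200:440],(576,600),interpolation=cv2.INTER_CUBIC))
c=snap('top','t24.png');a=cv2.imread('pics/t24.png');cv2.imwrite('pics/t24c.png',cv2.resize(a[150:250,315:415],(600,600),interpolation=cv2.INTER_CUBIC))
E
```

```text
t 29.05 grasp in press mm [-93.1 388.2] tcp [0.4574 0.3336 0.1946] yaw err -97.75 F press [-0.29 -0.27] -0.87 w mm 39.37
```

View pics/w24.png

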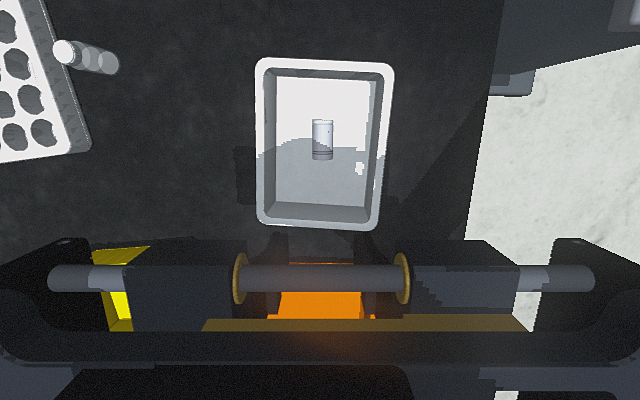

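View pics/s24c.png

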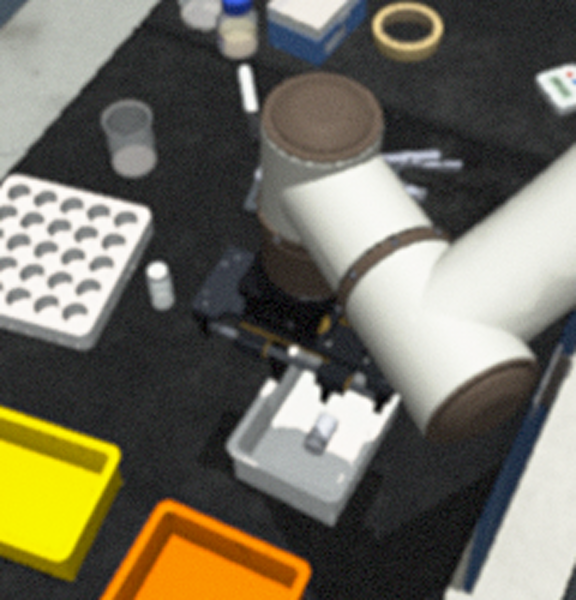

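View pics/t24c.png

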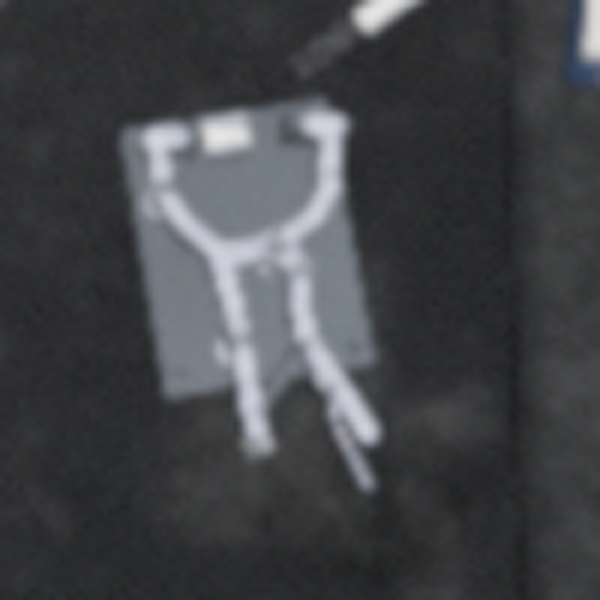

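Run:
```python
from h import *
print(r.finish_job(),sense()['time_s'])
```

```text
the job is handed in; nothing more can be done
the job is handed in; nothing more can be done
```

I carried out the whole job and handed it in at about 29 s. The capsule is closed and lies in the white tub, and the press stands open and empty. No verdict was reported.

- **Squeeze:** I closed the handles in small steps, moving the tool along so the fixed handle took no net push. The wrist side force stayed within about 3 N while closing, with one 4 N touch at first contact. The handles stopped hard at 37 mm over both, and the picture after I let go showed them still locked.
- **Release:** I pushed the lever tail towards press -y with the shut fingers, at 1 to 2 N, until the pliers sprang open.
- **Capsule:** I gripped it across its axis, lifted it straight out, and released it about 1 to 2 mm above the tub floor.

**Last checks:**
- In the top picture the press outline matches its starting position at the picture's resolution of about 1 mm. During the squeeze the fixed finger's contact point shifted by about 0.8 mm, which is under the 4 mm limit.
- The handle is open and the cradle is empty.
- The cap shows no gap, and the capsule's length-to-width ratio of about 1.9 fits a closed one (1.83 expected).
- The vial and timer look undisturbed.
- The gripper was about 0.19 m above the bench and touching nothing.

**Disagreements:**
- The wrist camera placed the press about 1.5 mm off from the other two cameras, so I used a point between them.
- The tool picked up a tilt of 2 to 3 degrees, which I could not command away; it did no harm.

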